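Unbury the dish tray, restack its cartons and bring it under the microscope

TASK

The steel tray with the round dish is buried under two cartons of glass ware. Take the cartons off and stack them gently and squarely on the carton that stands on the neighbouring slide tray, the longer carton first and the shorter, taller one on top of it. Slide the freed dish tray along the bench, flat all the way and never lifted, until the dish is centred under the microscope's objective, and leave the microscope, the slide tray with its carton and all the other things on the bench undisturbed.

Things in the scene. Friction and masses are not known exactly. Their poses are not given: they have to be found in the camera images.
- dish_tray: Open stainless tray, 105 mm (x) by 200 mm (y), 22 mm high, walls 3 mm, 0.35 kg, loose. A round black-bedded dish (90 mm across) is fixed towards its -y end; the +y end is open floor with a thin probe. Too wide to grip; unloaded, it slides under a few newtons on an end wall. At the start its -y end points along world -y (within 0.25 rad), to the microscope. Origin: centre of its underside, z up.
- dish (a point): Centre of the dish's surface: in the dish tray's frame 46 mm along -y from the middle, 16 mm above the underside.
- slide_tray: Open stainless tray of the same size and axes (105 along x, 200 along y, 22 mm high) filled with a white rack of six glass slides, standing beside the dish tray, nearer to or farther from the robot. Origin: centre of its underside.
- base_carton: Plain carton 130 mm along its x, 62 mm along its y, 46 mm high, about 0.4 kg, lying across the rims of the slide tray, roughly over its middle. Origin: centre of its underside, z up.
- long_carton: Plain carton like base_carton: 130 (x) by 62 (y) by 46 mm high, about 0.4 kg, lying across the rims of the dish tray, its underside 22 mm above the bench. Origin: centre of its underside, z up.
- tall_carton: The shorter, taller plain carton: 112 mm along its x, 54 mm along its y, 52 mm high, about 0.25 kg, lying crosswise (within 0.25 rad) on top of long_carton, overhanging it on both long sides, its underside 68 mm above the bench. Origin: centre of its underside, z up.
- microscope: Stereo microscope on a boom stand, fixed. Origin: the point on the bench exactly under the objective's middle, z up. The objective with its ring light (71 mm across) ends 117 mm above the bench, the head above it is about 100 mm wide (two eyepieces lean to its +x), the boom runs along its -y, 285 mm up, to the stand, whose base plate (22 mm high) begins 220 mm along -y. The bench under the objective is free.
- wash_bottle: White bottle, 58 mm across, 155 mm high, loose. Origin: centre of its underside.
- jar: Brown glass jar, 62 mm across, 85 mm high, loose. Origin: centre of its underside.
- dish_stack: Three small clear dishes, one loose piece, 60 mm across, 47 mm high. Origin: centre of its underside.
- beaker: Open glass beaker, 68 mm across, 85 mm high, loose. Origin: centre of its underside.
- forceps: Ring-handled steel clamp lying flat, 145 mm along its x, 60 mm wide, 7 mm high, loose. Origin: its middle, on the bench.
- tube_rack: White rack with capped tubes, 75 mm along its x, 194 mm along its y, 94 mm high, fixed. Origin: centre of its underside.
Mind the look-alikes: they are no part of the job. Leave any blue or red look-alike of the long_carton alone.

How it is judged (in metres and radians):
At the end, for the whole second after the job is handed in: Dish centre within 14 mm (level) of the point under the objective, dish tray flat on the bench. On the slide tray: base_carton, on it long_carton, on that tall_carton, upright, each centred within 16 mm and lined up within 0.17 rad on the one beneath. All at rest (horizontal distance between dish and microscope below 0.014 m and height (world z) of dish_tray below 0.004 m and angle between dish_tray's own z axis and vertical below 0.04 rad and linear speed of each of dish_tray, long_carton, tall_carton below 0.01 m/s and horizontal distance between long_carton and base_carton below 0.016 m and angle between the x axis of long_carton and the x axis of base_carton, either way round below 0.17 rad and z of long_carton in the frame of base_carton between 0.042 and 0.05 m and angle between each of long_carton, tall_carton's own z axis and vertical below 0.06 rad and horizontal distance between tall_carton and long_carton below 0.016 m and angle between the x axis of tall_carton and the x axis of long_carton, either way round below 0.17 rad and z of tall_carton in the frame of long_carton between 0.042 and 0.05 m and z of base_carton in the frame of slide_tray between 0.018 and 0.026 m); the robot touches nothing.
It fails at once if the dish tray lifted (8 mm) or tipped (0.1 rad) (height (world z) of dish_tray above 0.008 m or angle between dish_tray's own z axis and vertical above 0.1 rad).
It fails at once if the slide tray or the carton on it shifted by more than 25 mm (distance of any of slide_tray, base_carton from where it was at the start of the episode above 0.025 m).
It fails at once if a carton dropped (free fall of more than about 13 mm), banged down on another (over 100 N) or tipped over (contact force between long_carton and base_carton above 100 N or contact force between tall_carton and long_carton above 100 N or angle between any of long_carton, tall_carton's own z axis and vertical above 0.6 rad or (linear speed of long_carton above 0.5 m/s and contact force between long_carton and anything else below 0.05 N) or (linear speed of tall_carton above 0.5 m/s and contact force between tall_carton and anything else below 0.05 N)).
It fails at once if the microscope bumped (over 5 N) by the arm or by what it carries (contact force between microscope and anything else above 5 N).
It fails at once if a bystander moved by more than 20 mm or knocked over (distance of any of wash_bottle, jar, dish_stack, beaker, forceps from where it was at the start of the episode above 0.02 m).
It also fails if it takes over 72 s, if anything falls off the work surface, if the arm or the gripper's body presses on something with over 40 N, if the wrist force passes 120 N, or if a joint passes its speed limit or range.

ROBOT

A 7-joint arm with a two-finger parallel gripper is mounted at the origin on the work surface. World frame = base frame: x ahead of the robot, y to its left, z up, the work surface at z = 0. Lengths are in m, angles in degrees, forces in N, time in s.
With the tool pointing down it reaches from about 0.4 to 0.85 m from the base axis. Payload 10.4 kg.
Tool frame: the origin (TCP) lies midway between the tips of the shut fingers; the grasp point (between the pads) lies 19 mm behind it; y points along the fingers, x is the direction in which the jaws open and shut, and the axes are right-handed (so a half turn about y gives the same grasp; the last joint's range is limited). The gripper opens to 85 mm and grips with 20 to 120 N. Pads are 22 mm wide; open, the fingers measure 114 mm over their backs; the gripper's body (76 mm by 85 mm) begins 54 mm behind the grasp point. The pads swing forward as they close: fully open they stand 13 mm farther back than shut.
Start: joints at [-76.582, 19.034, -3.707, 83.658, 1.238, 77.344, -5.071], TCP at [0.159, 0.605, 0.231] pointing down, gripper open.
Joint ranges: [-148.97, 148.97], [-28.65, 121.19], [-84.17, 76.75], [9.2, 138.47], [-72.65, 252.65], [3.7, 117.97], [-149.18, 149.18]. Speed limits (degrees/s): [127.2, 127.2, 159.86, 159.86, 180, 180, 180].

INTERFACE

Orientations are given as a 3x3 rotation matrix whose columns are the frame's x, y, z axes.
In Python, from cell import bot, capture, get_calibration, find_in, masks_of gives the robot as it stands.
- The arm moves only by the tool arm_command, never from a script. Its argument "rows" is a list of rows, each a list of 3 entries, a list of its own where there are three numbers: the closure, from 0 (fully open) to 1 (shut), then the shift along the tool's x, y, z in m, then the turn, a rotation vector about the tool's x, y, z in degrees. A call has 1 to 20 rows; each row is the pose to reach, as a shift and turn from the pose commanded when the call began, along the tool's axes at that moment; what a row does not reach only later rows make up. A row lasts 1/12 s, in which the tool goes at most 41.7 mm and 7.16 degrees, less where a joint would pass 70% of its speed; a pose out of reach is approached as far as the arm can. A call with a gripper value outside its range is refused whole. The fingers move at their own pace and stop on an object; the grip force is fixed at half the most. Time passes only in rows, so rows that repeat a pose let the fingers close. It gives the time, the measured TCP pose, the force and the opening at its end, in the units of the state.
- bot.read_state(): the state, without advancing time (a new reading comes with each control period).
- capture(name): name is "scene" or "side" or "wrist"; returns (picture, depth): 480x640x3 uint8, red, green, blue; 480x640 float32, m along the optical axis (not along the pixel's ray), 0 where there is no reading.
- get_calibration(name): a dict with "fx", "fy", "cx", "cy" (pixels), "k1" (the pictures are not rectified: a ray, as slopes to the right and down, at radius r is drawn at 1 + k1 r^2 times it, then the intrinsics apply), "eye" and "attitude" of the camera in the world; the wrist camera has in their place "tool_from_camera" (4x4, takes a point from camera to tool coordinates, whose origin is the TCP and whose axes are the tool frame's). Camera axes: x right, y up, looking along -z (the intrinsics and any distortion apply to the point x, -y, -z); pixel columns grow to the right and rows downward; lengths in m; the calibration is good to about 2 mm. A picture is of the moment at which its call begins: read the wrist's pose just before it. get_calibration takes no time and is no camera call.
- bot.sign_off(): hands the job in, once; it reports no verdict.
Trained networks look in the newest picture that a camera, given by its name, has taken for a name from the list of things; names that differ only in an ending like _2 or _b are one class to them, and where a whole thing is asked for, a point or a joint stands for the part that bears it (a point fixed in the world has none). Each returns a list of dicts, best first, with "p" (0 to 1); they miss things now and then, are a little off and sometimes report something else, mostly with a low value. They report only what shows in the picture. A call takes as long as a camera call. They do not tell look-alikes from the thing itself.
- find_in(camera, name): "bbox" ([centre column, centre row, width, height] in pixels, round what is visible of it).
- masks_of(camera, name): "pixels" (480x640 bool, what is visible of it) and "bbox" ([centre column, centre row, width, height] in pixels, round what is visible of it).
The state is a dict: "clock": time; "joint_positions": joint angles; "qd": joint speeds; "tau": joint torques, N m; "ee_pos": TCP position; "eef_rot": TCP orientation; "contact_force": force on the tool from outside, world axes, zero at the start; "torque": the same for the moment, N m; "width": finger opening in m.
Only numpy, scipy, OpenCV 4.12 (cv2) and the standard library are available. Lean on these libraries where they do the work, as an engineer would, in place of code of your own. Each camera call takes 0.05 s, during which the arm holds its last target.

## Working session

There is one attempt and no reset: what is moved stays moved. The work goes in short steps, Python scripts to look and compute and a tool call to move; the robot and the scene stay as the last step left them, time stands still between calls to the robot, and variables do not carry over. Pictures are saved under pics/ and viewed, and the job is handed in when it is done.

Besides the shell and the picture viewer there is one more tool, called after "Request:" in YAML: its name, and indented under it one key for each argument. arm_command: Moves the arm, as the interface text tells. Its arguments: {"type":"object","properties":{"rows":{"type":"array"}},"required":["rows"]}

```bash
mkdir -p pics; ls; python3 - <<'E'
from cell import bot, capture, get_calibration, find_in, masks_of
import cv2,numpy as np
s=bot.read_state();print({k:np.round(v,4).tolist() for k,v in s.items()})
for c in ["scene","side","wrist"]:
    p,d=capture(c); cv2.imwrite(f"pics/{c}0.png",p[:,:,::-1]); np.save(f"pics/{c}0.npy",d); print(c,get_calibration(c))
E
```

```text
pics
{'clock': 0.0, 'joint_positions': [-76.5826, 19.0728, -3.7057, 83.7069, 1.2374, 77.3432, -5.0712], 'qd': [0.0325, 0.053, 0.0664, 0.0444, 0.0183, 0.0443, -0.0088], 'tau': [0.0002, -62.5446, 0.0491, -39.1602, 0.0162, 0.01, 0.0], 'ee_pos': [0.1586, 0.6041, 0.2305], 'eef_rot': [[0.254, -0.0003, -0.9672], [0.9672, -0.0014, 0.254], [-0.0014, -1.0, -0.0001]], 'contact_force': [-0.0909, -0.6602, 0.2115], 'torque': [0.0111, -0.0189, 0.0372], 'width': 0.0855}
scene {'fx': 549.4007333336505, 'fy': 549.4007333336505, 'cx': 318.2899065897501, 'cy': 234.84056484539562, 'k1': -0.1275015565189312, 'eye': array([1.13910429, 0.31728522, 1.10301541]), 'attitude': array([[-0.37293977, -0.77577213,  0.5090123 ],
       [ 0.92772912, -0.30271337,  0.21836504],
       [-0.01531669,  0.55366254,  0.83260026]])}
side {'fx': 554.6238095472866, 'fy': 554.6238095472866, 'cx': 317.8070156738653, 'cy': 239.9911140883285, 'k1': -0.06596478419445913, 'eye': array([-0.22925616, -0.70871486,  1.10338354]), 'attitude': array([[ 0.71186885,  0.49425611, -0.49895255],
       [-0.70216239,  0.48619015, -0.52017989],
       [-0.01451627,  0.72064557,  0.69315167]])}
wrist {'fx': 349.03609677726826, 'fy': 349.03609677726826, 'cx': 316.0757390832594, 'cy': 236.7623489120701, 'k1': -0.06448780617337889, 'tool_from_camera': array([[ 9.99999897e-01, -2.14775142e-04,  3.99849512e-04,
         6.11768759e-04],
       [ 4.44878767e-04,  2.89225223e-01, -9.57260974e-01,
        -1.43277709e-01],
       [ 8.99492969e-05,  9.57261053e-01,  2.89225289e-01,
         7.35139988e-02],
       [ 0.00000000e+00,  0.00000000e+00,  0.00000000e+00,
         1.00000000e+00]])}
```

View pictures.

View pics/scene0.png

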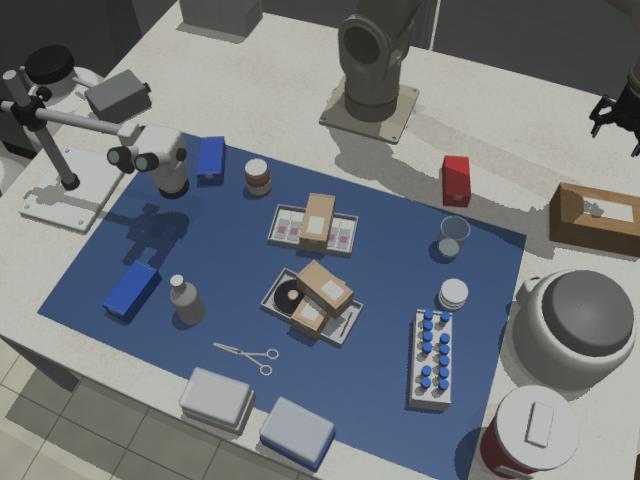

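View pics/side0.png

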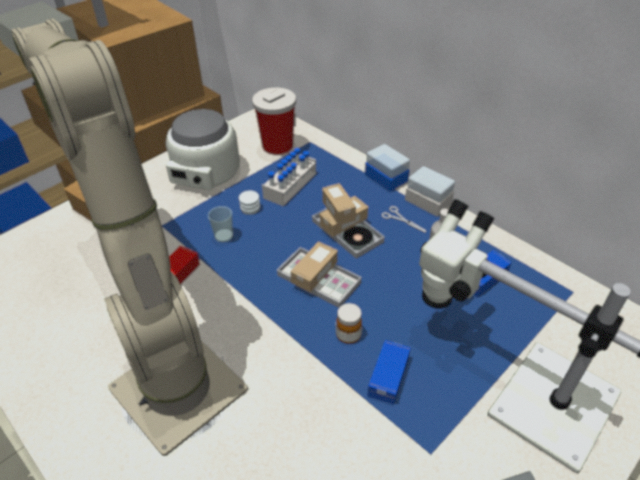

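View pics/wrist0.png

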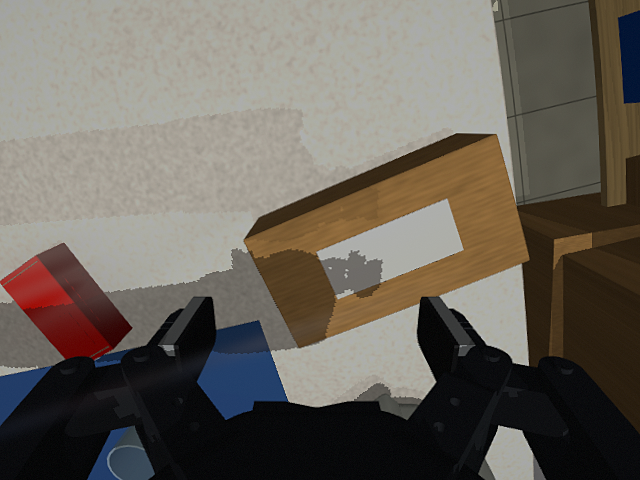

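```bash
cat > h.py <<'E'
from cell import bot, capture, get_calibration, find_in, masks_of
import cv2,numpy as np
def cloud(c,d,st=None):
    K=get_calibration(c)
    v,u=np.mgrid[0:480,0:640]
    M=np.array([[K['fx'],0,K['cx']],[0,K['fy'],K['cy']],[0,0,1]])
    pts=np.stack([u,v],-1).reshape(-1,1,2).astype(np.float64)
    n=cv2.undistortPoints(pts,M,np.array([K['k1'],0,0,0,0.])).reshape(480,640,2)
    P=np.stack([n[...,0]*d,-n[...,1]*d,-d],-1).astype(float)
    if c=='wrist':
        T=K['tool_from_camera'];P=P@T[:3,:3].T+T[:3,3]
        P=P@np.array(st['eef_rot']).T+np.array(st['ee_pos'])
    else: P=P@np.array(K['attitude']).T+np.array(K['eye'])
    P[d<=0]=np.nan
    return P
def project(c,X,st=None):
    K=get_calibration(c);X=np.atleast_2d(X).astype(float)
    if c=='wrist':
        X=(X-np.array(st['ee_pos']))@np.array(st['eef_rot']);T=K['tool_from_camera'];Q=(X-T[:3,3])@T[:3,:3]
    else: Q=(X-np.array(K['eye']))@np.array(K['attitude'])
    s=np.stack([Q[:,0]/-Q[:,2],-Q[:,1]/-Q[:,2]],-1)
    f=1+K['k1']*(s**2).sum(1,keepdims=True)
    s=s*f
    return np.stack([s[:,0]*K['fx']+K['cx'],s[:,1]*K['fy']+K['cy']],-1)
def snap(c,name):
    st=bot.read_state();p,d=capture(c);cv2.imwrite(f"pics/{name}.png",p[:,:,::-1]);np.save(f"pics/{name}.npy",d);return st,p,d
def rect(P):
    r=cv2.minAreaRect((P[:,:2]*1000).astype(np.float32));return r
E
python3 - <<'E'
from h import *
names=["dish_tray","dish","slide_tray","base_carton","long_carton","tall_carton","microscope","wash_bottle","jar","dish_stack","beaker","forceps","tube_rack"]
for c in ["scene","side"]:
    p,d=capture(c);P=cloud(c,d)
    for n in names:
        for r in masks_of(c,n)[:3]:
            if r['p']<.3: continue
            Q=P[r['pixels']];Q=Q[~np.isnan(Q[:,0])]
            if len(Q)<5: continue
            zt=np.percentile(Q[:,2],95);T=Q[abs(Q[:,2]-zt)<.008]
            R=rect(T)
            print(c,n,round(r['p'],2),np.round(r['bbox']).astype(int),'med',np.round(np.median(Q,0),3),'ztop',round(zt,3),'rect',np.round(R[0],1),np.round(R[1],1),round(R[2],1))
E
```

```text
scene dish_tray 0.75 [312 308 103  83] med [0.661 0.046 0.013] ztop 0.022 rect [651.9  87.7] [201.4 108.7] 83.6
scene dish 0.72 [312 307 107  80] med [0.661 0.045 0.013] ztop 0.022 rect [652.5  87.6] [202.1 108.5] 83.2
scene slide_tray 0.59 [313 230  94  51] med [ 0.464 -0.016  0.011] ztop 0.023 rect [464.8  14.3] [117.2 200.1] 10.3
scene base_carton 0.72 [316 220  34  60] med [0.472 0.029 0.067] ztop 0.071 rect [457.7  24.2] [133.9  62.4] 11.6
scene base_carton 0.55 [454 296  27  35] med [0.53  0.369 0.045] ztop 0.05 rect [520.9 369.7] [57.8 58.9] 69.9
scene long_carton 0.75 [211 162  28  50] med [ 0.379 -0.306  0.044] ztop 0.049 rect [ 362.5 -314.7] [137.7  63. ] 23.2
scene long_carton 0.66 [454 182  28  45] med [0.22  0.3   0.045] ztop 0.049 rect [200.2 297.1] [138.4  61.8] 15.5
scene long_carton 0.6 [309 317  38  46] med [0.702 0.103 0.067] ztop 0.071 rect [692.  102.1] [63.2 62.2] 81.3
scene tall_carton 0.62 [431 361  40  99] med [0.698 0.365 0.049] ztop 0.092 rect [683.3 365.8] [162.7  55.2] 14.4
scene microscope 0.74 [ 94 152 188 162] med [ 0.568 -0.566  0.176] ztop 0.33 rect 
[... 2225 characters left out ...]
p 0.155 rect [ 757.  -154.5] [30.5 17.1] 27.0
side wash_bottle 0.41 [411 226  26  12] med [ 0.802 -0.021  0.004] ztop 0.007 rect [803.5 -29.3] [17.1 85.5] 5.7
side jar 0.89 [350 321  26  42] med [ 0.371 -0.18   0.063] ztop 0.088 rect [ 383.7 -169.5] [55.6 52.6] 17.4
side dish_stack 0.92 [250 201  22  26] med [0.509 0.357 0.041] ztop 0.048 rect [517.3 367. ] [64.4 58.2] 41.9
side beaker 0.87 [220 223  24  37] med [0.381 0.319 0.056] ztop 0.083 rect [383.8 326.6] [69.8 63. ] 80.8
side forceps 0.46 [414 228  19   9] med [ 0.802 -0.039  0.003] ztop 0.007 rect [803.7 -41.5] [15.  49.5] 6.0
side tube_rack 0.81 [288 177  53  57] med [0.66  0.349 0.047] ztop 0.089 rect [681.7 361.8] [175.  56.] 15.6
```

```bash
python3 - <<'E'
from h import *
Ps=[]
for c in ["scene","side"]:
    P=cloud(c,np.load(f"pics/{c}0.npy"))
    img=cv2.imread(f"pics/{c}0.png")
    Q=P.reshape(-1,3);ok=~np.isnan(Q[:,0]);Q=Q[ok]
    def sel(x0,x1,y0,y1,z0,z1): return Q[(Q[:,0]>x0)&(Q[:,0]<x1)&(Q[:,1]>y0)&(Q[:,1]<y1)&(Q[:,2]>z0)&(Q[:,2]<z1)]
    for nm,b in dict(tall=(.52,.76,0,.22,.112,.13),long=(.52,.76,0,.22,.062,.073),base=(.35,.56,-.1,.15,.062,.076),
        obj1=(.4,.75,-.45,-.2,.112,.135),obj2=(.4,.75,-.45,-.2,.135,.16),head=(.4,.75,-.45,-.2,.16,.3),mat=(.5,.6,-.1,0,-.01,.01)).items():
        T=sel(*b)
        if len(T)>5:
            R=rect(T);print(c,nm,len(T),'zmed',round(np.median(T[:,2]),4),np.round(R[0],1),np.round(R[1],1),round(R[2],1),T.min(0).round(3),T.max(0).round(3))
    crop={'scene':(150,120,400,350),'side':(230,170,500,330)}[c]
    x0,y0,x1,y1=crop
    cv2.imwrite(f"pics/{c}0z.png",cv2.resize(img[y0:y1,x0:x1],None,fx=2.9,fy=2.9,interpolation=cv2.INTER_CUBIC)[:600,:800])
E
```

```text
scene tall 1378 zmed 0.1203 [643.  114.1] [115.4  55.7] 68.0 [0.596 0.054 0.112] [0.687 0.176 0.126]
scene long 854 zmed 0.0682 [612.8 101.5] [232.3 124.5] 17.7 [0.52  0.007 0.062] [0.727 0.176 0.073]
scene base 1261 zmed 0.0683 [457.   24.2] [136.6  62.2] 11.5 [ 0.388 -0.017  0.062] [0.527 0.068 0.076]
scene obj1 160 zmed 0.1315 [ 550.4 -287.6] [39.  68.8] 43.7 [ 0.513 -0.325  0.121] [ 0.576 -0.264  0.135]
scene obj2 140 zmed 0.138 [ 551.7 -285.8] [34.9 71. ] 48.3 [ 0.514 -0.32   0.135] [ 0.577 -0.263  0.16 ]
scene head 3240 zmed 0.2845 [ 555.6 -346. ] [206.3 131.3] 84.2 [ 0.487 -0.45   0.16 ] [ 0.625 -0.243  0.3  ]
scene mat 1302 zmed 0.0012 [550.2 -50.2] [99.5 99.4] 0.0 [ 0.5   -0.1   -0.007] [ 0.6  -0.    0.01]
side tall 547 zmed 0.1185 [639.7 111.5] [119.9  57.5] 68.1 [0.592 0.049 0.112] [0.685 0.176 0.124]
side long 317 zmed 0.0674 [609.9  98.3] [227.4 126.3] 17.3 [0.52  0.004 0.062] [0.722 0.173 0.073]
side base 927 zmed 0.0685 [455.7  22.8] [137.1  66.4] 11.2 [ 0.385 -0.02   0.062] [0.523 0.066 0.075]
side obj1 153 zmed 0.1315 [ 518.7 -310.8] [34.7 68.7] 22.7 [ 0.5   -0.338  0.121] [ 0.548 -0.272  0.135]
side obj2 142 zmed 0.1387 [ 518.3 -310.4] [36.3 69.6] 26.0 [ 0.499 -0.339  0.135] [ 0.55  -0.271  0.16 ]
side head 4121 zmed 0.2789 [ 547.9 -349.1] [202.2 126.9] 85.5 [ 0.483 -0.45   0.16 ] [ 0.612 -0.247  0.3  ]
side mat 782 zmed 0.0016 [550.1 -50. ] [100.   99.9] 89.9 [ 0.5   -0.1   -0.007] [ 0.6  -0.    0.01]
```

View pics/scene0z.png

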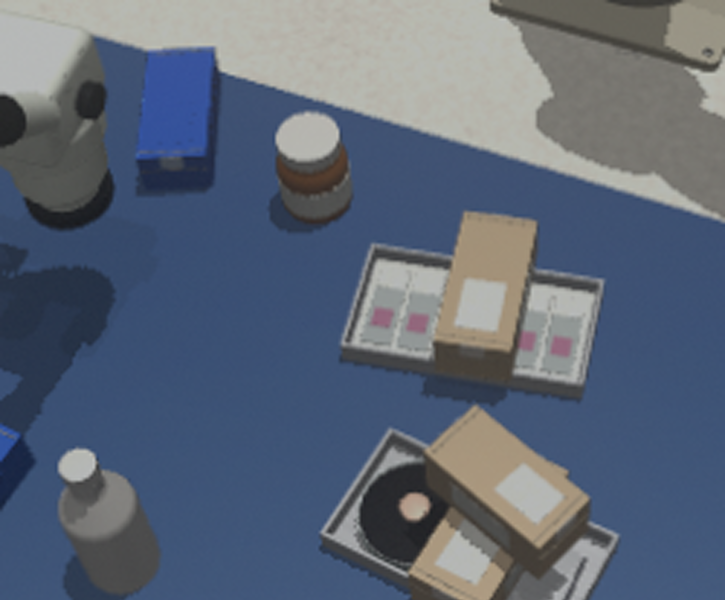

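View pics/side0z.png

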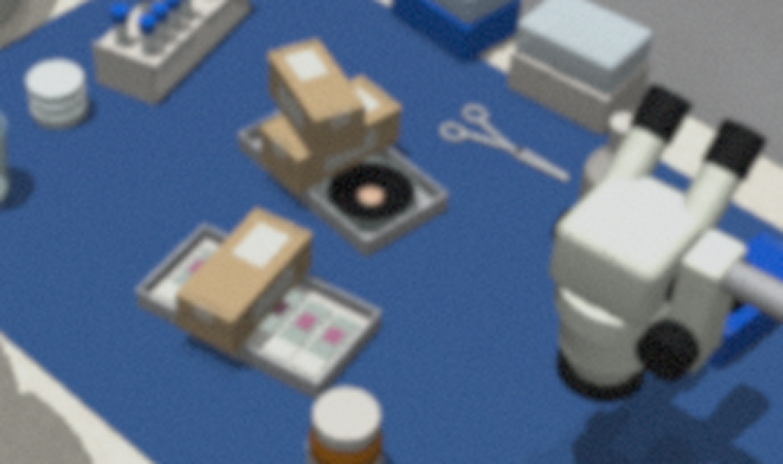

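```bash
python3 - <<'E'
from h import *
from scipy.optimize import least_squares
D=[];A=[]
for c in ["scene","side"]:
    P=cloud(c,np.load(f"pics/{c}0.npy"));Q=P.reshape(-1,3)
    T=Q[(Q[:,0]>.4)&(Q[:,0]<.7)&(Q[:,1]>-.4)&(Q[:,1]<-.2)&(Q[:,2]>.114)&(Q[:,2]<.134)]
    f=lambda p:np.hypot(T[:,0]-p[0],T[:,1]-p[1])-.0355
    r=least_squares(f,[.53,-.3],loss='soft_l1',f_scale=.002);print(c,len(T),r.x.round(4),np.std(f(r.x)))
    g=lambda p:np.hypot(T[:,0]-p[0],T[:,1]-p[1])-p[2]
    r=least_squares(g,[.53,-.3,.035],loss='soft_l1',f_scale=.002);print(r.x.round(4));A.append(T)
T=np.vstack(A);r=least_squares(lambda p:np.hypot(T[:,0]-p[0],T[:,1]-p[1])-.0355,[.53,-.3],loss='soft_l1',f_scale=.002);print(r.x)
# dish
for c in ["scene","side"]:
    img=cv2.imread(f"pics/{c}0.png");P=cloud(c,np.load(f"pics/{c}0.npy"))
    m=(img.max(2)<60)&(P[...,0]>.58)&(P[...,0]<.72)&(P[...,1]>-.03)&(P[...,1]<.1)&(P[...,2]<.025)
    T=P[m];print(c,'dish',len(T),rect(T),T[:,2].mean())
E
```

```text
scene 126 [ 0.537  -0.3014] 0.0028183743266755445
[ 0.5389 -0.2994  0.0331]
side 117 [ 0.5377 -0.3019] 0.0023805229718957665
[ 0.537  -0.3023  0.0348]
[ 0.53738176 -0.30166847]
scene dish 595 ((647.0516967773438, 29.780010223388672), (61.51142883300781, 83.50000762939453), 83.96172332763672) 0.01623897900123815
side dish 350 ((644.7689819335938, 38.58715057373047), (81.41617584228516, 77.41160583496094), 43.324684143066406) 0.016658670861797814
```

```bash
cat >> h.py <<'E'
from scipy.spatial.transform import Rotation as Rn
def go(x,y,z,yaw,pr=True):
    st=bot.read_state();R=np.array(st['eef_rot']);p=np.array(st['ee_pos'])
    a=np.radians(yaw);Rt=np.array([[np.cos(a),0,-np.sin(a)],[np.sin(a),0,np.cos(a)],[0,-1,0]])
    sh=R.T@(np.array([x,y,z])-p);rv=Rn.from_matrix(R.T@Rt).as_rotvec(degrees=True)
    print('t',round(st['clock'],2),'pos',p.round(4),'yaw',round(np.degrees(np.arctan2(R[1,0],R[0,0])),2),'w',round(st['width'],4),'F',np.round(st['contact_force'],1),'j',np.round(st['joint_positions'],0))
    print('shift',sh.round(4).tolist(),'turn',rv.round(2).tolist())
E
python3 -c "
from h import *
go(.6415,.113,.26,-22)"
```

```text
t 1.55 pos [0.1587 0.6045 0.2313] yaw 75.29 w 0.0856 F [ 0.3 -0.4 -0.3] j [-77.  19.  -4.  84.   1.  77.  -5.]
shift [-0.3528, -0.0287, -0.5918] turn [-0.01, 97.29, 0.0]
```

Request:
arm_command:
  rows:
    - [0, [-0.353, -0.029, -0.592], [0, 97.3, 0]]
    - [0, [-0.353, -0.029, -0.592], [0, 97.3, 0]]
    - [0, [-0.353, -0.029, -0.592], [0, 97.3, 0]]
    - [0, [-0.353, -0.029, -0.592], [0, 97.3, 0]]
    - [0, [-0.353, -0.029, -0.592], [0, 97.3, 0]]
    - [0, [-0.353, -0.029, -0.592], [0, 97.3, 0]]
    - [0, [-0.353, -0.029, -0.592], [0, 97.3, 0]]
    - [0, [-0.353, -0.029, -0.592], [0, 97.3, 0]]
    - [0, [-0.353, -0.029, -0.592], [0, 97.3, 0]]
    - [0, [-0.353, -0.029, -0.592], [0, 97.3, 0]]
    - [0, [-0.353, -0.029, -0.592], [0, 97.3, 0]]
    - [0, [-0.353, -0.029, -0.592], [0, 97.3, 0]]
    - [0, [-0.353, -0.029, -0.592], [0, 97.3, 0]]
    - [0, [-0.353, -0.029, -0.592], [0, 97.3, 0]]
    - [0, [-0.353, -0.029, -0.592], [0, 97.3, 0]]
    - [0, [-0.353, -0.029, -0.592], [0, 97.3, 0]]
    - [0, [-0.353, -0.029, -0.592], [0, 97.3, 0]]
    - [0, [-0.353, -0.029, -0.592], [0, 97.3, 0]]
    - [0, [-0.353, -0.029, -0.592], [0, 97.3, 0]]
    - [0, [-0.353, -0.029, -0.592], [0, 97.3, 0]]

```text
clock: 3.22
ee_pos: [0.6414, 0.1135, 0.2601]
eef_rot: [[0.927, -0.001, 0.374], [-0.374, 0.001, 0.927], [-0.001, -1.0, 0.0]]
contact_force: [-0.8, -0.1, 0.2]
width: 0.0852
```

```bash
python3 - <<'E'
from h import *
st,p,d=snap('wrist','w1')
P=cloud('wrist',d,st);Q=P.reshape(-1,3);Q=Q[~np.isnan(Q[:,0])]
T=Q[(Q[:,2]>.113)&(Q[:,2]<.128)&(Q[:,0]>.55)&(Q[:,0]<.72)&(Q[:,1]>.02)&(Q[:,1]<.2)]
print(len(T),np.median(T[:,2]),rect(T),T.min(0),T.max(0))
T=Q[(Q[:,2]>.06)&(Q[:,2]<.075)&(Q[:,0]>.55)&(Q[:,0]<.74)&(Q[:,1]>.02)&(Q[:,1]<.2)]
print(len(T),rect(T))
go(.6415,.113,.26,-22)
E
```

```text
8271 0.12066853854170176 ((642.912841796875, 113.47245788574219), (112.20948791503906, 54.22526550292969), 68.2580337524414) [0.59792832 0.05285022 0.11340482] [0.68724557 0.17448896 0.12321158]
4081 ((658.7236938476562, 120.96862030029297), (92.06964874267578, 130.5676727294922), 82.19711303710938)
t 3.27 pos [0.6411 0.1141 0.2602] yaw -21.92 w 0.0851 F [-0.6  1.   0.6] j [-35.  23.  29.  78. -11.  82. -28.]
shift [0.0007, 0.0002, -0.0009] turn [-0.03, 0.08, -0.04]
```

View pics/w1.png

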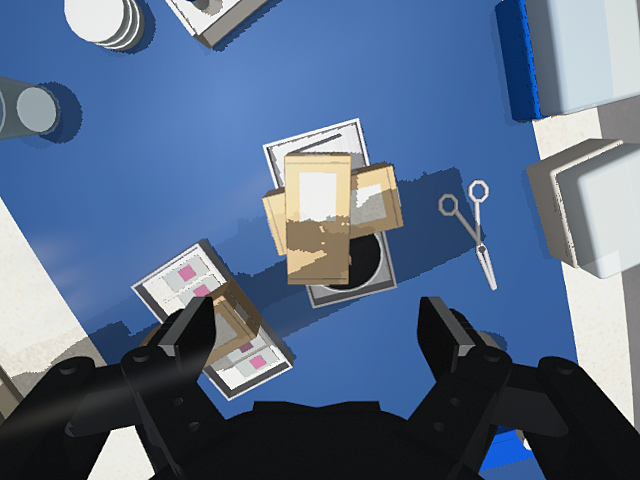

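Request:
arm_command:
  rows:
    - [0, [0.0016, 0.04, 0], [0, 0, 0]]
    - [0, [0.0016, 0.08, 0], [0, 0, 0]]
    - [0, [0.0016, 0.115, 0], [0, 0, 0]]
    - [0, [0.0016, 0.145, 0], [0, 0, 0]]
    - [0, [0.0016, 0.168, 0], [0, 0, 0]]
    - [0, [0.0016, 0.18, 0], [0, 0, 0]]
    - [0, [0.0016, 0.184, 0], [0, 0, 0]]
    - [0, [0.0016, 0.184, 0], [0, 0, 0]]
    - [0.3, [0.0016, 0.184, 0], [0, 0, 0]]
    - [0.5, [0.0016, 0.184, 0], [0, 0, 0]]
    - [0.8, [0.0016, 0.184, 0], [0, 0, 0]]
    - [1, [0.0016, 0.184, 0], [0, 0, 0]]
    - [1, [0.0016, 0.184, 0], [0, 0, 0]]
    - [1, [0.0016, 0.184, 0], [0, 0, 0]]
    - [1, [0.0016, 0.184, 0], [0, 0, 0]]
    - [1, [0.0016, 0.184, 0], [0, 0, 0]]

```text
clock: 4.6
ee_pos: [0.6441, 0.1126, 0.0782]
eef_rot: [[0.927, 0.002, 0.375], [-0.375, 0.001, 0.927], [0.002, -1.0, 0.002]]
contact_force: [-1.5, 0.3, 7.0]
width: 0.0534
```

```bash
python3 -c "
from h import *
go(.50,.215,.17,90)"
```

```text
t 4.6 pos [0.6441 0.1126 0.0782] yaw -22.01 w 0.0534 F [-1.5  0.3  7. ] j [-34.  31.  27.  90. -15.  62. -25.]
shift [-0.1718, -0.092, 0.0411] turn [0.02, -112.01, 0.19]
```

Request:
arm_command:
  rows:
    - [1, [0, -0.01, 0], [0, 0, 0]]
    - [1, [0, -0.03, 0], [0, 0, 0]]
    - [1, [0, -0.06, 0], [0, 0, 0]]
    - [1, [0, -0.09, 0], [0, 0, 0]]

```text
clock: 4.93
ee_pos: [0.6425, 0.1118, 0.1675]
eef_rot: [[0.927, -0.001, 0.375], [-0.375, -0.001, 0.927], [-0.001, -1.0, -0.001]]
contact_force: [0.3, 0.1, -1.7]
width: 0.0536
```

```bash
python3 -c "
from h import *
go(.50,.215,.165,90)"
```

```text
t 4.93 pos [0.6425 0.1118 0.1675] yaw -22.03 w 0.0536 F [ 0.3  0.1 -1.7] j [-35.  26.  28.  85. -13.  72. -27.]
shift [-0.1708, 0.0026, 0.0422] turn [-0.02, -112.03, -0.1]
```

Request:
arm_command:
  rows:
    - [1, [-0.02, 0, 0.005], [0, -6, 0]]
    - [1, [-0.03, 0, 0.008], [0, -12, 0]]
    - [1, [-0.04, 0, 0.01], [0, -19, 0]]
    - [1, [-0.05, 0, 0.013], [0, -26, 0]]
    - [1, [-0.06, 0, 0.015], [0, -33, 0]]
    - [1, [-0.07, 0, 0.018], [0, -40, 0]]
    - [1, [-0.08, 0, 0.02], [0, -47, 0]]
    - [1, [-0.09, 0, 0.023], [0, -54, 0]]
    - [1, [-0.1, 0, 0.026], [0, -61, 0]]
    - [1, [-0.11, 0, 0.028], [0, -68, 0]]
    - [1, [-0.12, 0, 0.031], [0, -75, 0]]
    - [1, [-0.13, 0, 0.033], [0, -82, 0]]
    - [1, [-0.145, 0, 0.037], [0, -89, 0]]
    - [1, [-0.16, 0, 0.04], [0, -96, 0]]
    - [1, [-0.171, 0, 0.042], [0, -103, 0]]
    - [1, [-0.171, 0, 0.042], [0, -109, 0]]
    - [1, [-0.171, 0, 0.042], [0, -112, 0]]
    - [1, [-0.171, 0, 0.042], [0, -112, 0]]

```text
clock: 6.43
ee_pos: [0.5004, 0.215, 0.1671]
eef_rot: [[-0.002, 0.001, -1.0], [1.0, 0.0, -0.002], [0.0, -1.0, -0.001]]
contact_force: [0.4, 0.4, -2.2]
width: 0.0533
```

```bash
python3 -c "
from h import *
go(.50,.215,.012,90)"
```

```text
t 6.43 pos [0.5004 0.215  0.1671] yaw 90.12 w 0.0533 F [ 0.4  0.4 -2.2] j [-36.  11.   9. 101.  -2.  67.  64.]
shift [-0.0, 0.1551, 0.0005] turn [0.04, 0.12, 0.01]
```

Request:
arm_command:
  rows:
    - [1, [0, 0.03, 0], [0, 0, 0]]
    - [1, [0, 0.065, 0], [0, 0, 0]]
    - [1, [0, 0.1, 0], [0, 0, 0]]
    - [1, [0, 0.13, 0], [0, 0, 0]]
    - [1, [0, 0.148, 0], [0, 0, 0]]
    - [1, [0, 0.155, 0], [0, 0, 0]]
    - [1, [0, 0.157, 0], [0, 0, 0]]
    - [1, [0, 0.157, 0], [0, 0, 0]]

```text
clock: 7.1
ee_pos: [0.5004, 0.2148, 0.0103]
eef_rot: [[0.003, -0.001, -1.0], [1.0, -0.0, 0.003], [-0.0, -1.0, 0.001]]
contact_force: [-0.1, 0.3, -2.6]
width: 0.0534
```

Request:
arm_command:
  rows:
    - [1, [0, 0.0015, 0], [0, 0, 0]]
    - [1, [0, 0.0025, 0], [0, 0, 0]]
    - [1, [0, 0.0025, 0], [0, 0, 0]]

```text
clock: 7.35
ee_pos: [0.501, 0.215, 0.01]
eef_rot: [[0.003, 0.0, -1.0], [1.0, 0.0, 0.003], [0.0, -1.0, -0.0]]
contact_force: [-13.5, -6.1, 29.4]
width: 0.0535
```

Request:
arm_command:
  rows:
    - [1, [0, -0.0015, 0], [0, 0, 0]]
    - [0.5, [0, -0.0015, 0], [0, 0, 0]]
    - [0, [0, -0.0015, 0], [0, 0, 0]]
    - [0, [0, -0.0015, 0], [0, 0, 0]]
    - [0, [0, -0.0015, 0], [0, 0, 0]]
    - [0, [0, -0.0015, 0], [0, 0, 0]]
    - [0, [0, -0.03, 0], [0, 0, 0]]
    - [0, [0, -0.07, 0], [0, 0, 0]]
    - [0, [0, -0.11, 0], [0, 0, 0]]
    - [0, [0, -0.15, 0], [0, 0, 0]]
    - [0, [0, -0.19, 0], [0, 0, 0]]
    - [0, [0, -0.23, 0], [0, 0, 0]]
    - [0, [0, -0.24, 0], [0, 0, 0]]

```text
clock: 8.43
ee_pos: [0.5024, 0.216, 0.2537]
eef_rot: [[0.001, 0.008, -1.0], [1.0, 0.005, 0.001], [0.005, -1.0, -0.008]]
contact_force: [1.6, -0.6, 0.5]
width: 0.0856
```

```bash
cat >> h.py <<'E'
def box(P,x0,x1,y0,y1,z0,z1):
    Q=P.reshape(-1,3);Q=Q[~np.isnan(Q[:,0])]
    return Q[(Q[:,0]>x0)&(Q[:,0]<x1)&(Q[:,1]>y0)&(Q[:,1]<y1)&(Q[:,2]>z0)&(Q[:,2]<z1)]
E
python3 - <<'E'
from h import *
st,p,d=snap('wrist','w2')
P=cloud('wrist',d,st)
for nm,b in dict(tall=(.4,.6,.12,.3,.044,.062),long=(.55,.76,0,.2,.062,.076),base=(.35,.56,-.1,.15,.062,.076)).items():
    T=box(P,*b)
    if len(T)>9: print(nm,len(T),np.median(T[:,2]).round(4),rect(T))
go(.6554,.098,.2,82)
E
```

```text
tall 5996 0.0527 ((529.972412109375, 202.37657165527344), (94.55399322509766, 184.33009338378906), 64.51115417480469)
long 3731 0.0687 ((656.5977172851562, 107.05838775634766), (61.675537109375, 131.88433837890625), 83.08474731445312)
base 9031 0.0688 ((456.6297607421875, 23.41060447692871), (130.7521209716797, 63.58201217651367), 11.353017807006836)
t 8.48 pos [0.5024 0.2161 0.2528] yaw 89.97 w 0.0856 F [ 0.3 -0.7  1. ] j [-36.   8.   9.  95.  -1.  77.  63.]
shift [-0.1183, 0.0534, -0.1526] turn [0.41, 7.96, 0.29]
```

View pics/w2.png

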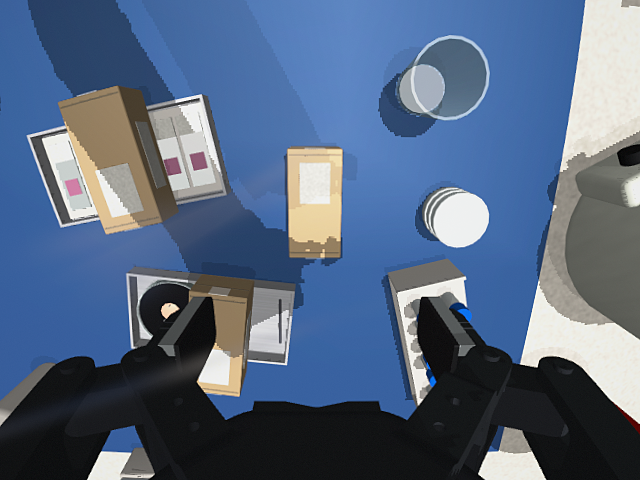

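```bash
python3 -c "
from h import *
go(.6566,.107,.2,83)"
```

```text
t 8.48 pos [0.5024 0.2161 0.2528] yaw 89.97 w 0.0856 F [ 0.3 -0.7  1. ] j [-36.   8.   9.  95.  -1.  77.  63.]
shift [-0.1093, 0.0535, -0.1538] turn [0.41, 6.96, 0.28]
```

Request:
arm_command:
  rows:
    - [0, [-0.02, 0.01, -0.03], [0, 2, 0]]
    - [0, [-0.045, 0.02, -0.065], [0, 3, 0]]
    - [0, [-0.07, 0.035, -0.1], [0, 5, 0]]
    - [0, [-0.095, 0.05, -0.13], [0.4, 7, 0.3]]
    - [0, [-0.109, 0.053, -0.152], [0.4, 7, 0.3]]
    - [0, [-0.109, 0.0535, -0.154], [0.4, 7, 0.3]]
    - [0, [-0.109, 0.0535, -0.154], [0.4, 7, 0.3]]
    - [0, [-0.109, 0.0535, -0.154], [0.4, 7, 0.3]]

```text
clock: 9.15
ee_pos: [0.6539, 0.1066, 0.1923]
eef_rot: [[0.122, -0.009, -0.993], [0.993, -0.005, 0.122], [-0.006, -1.0, 0.008]]
contact_force: [-0.9, -0.5, 0.7]
width: 0.0856
```

```bash
python3 - <<'E'
from h import *
st,p,d=snap('wrist','w3')
P=cloud('wrist',d,st)
for nm,b in dict(tall=(.42,.57,.16,.27,.047,.06),long=(.55,.76,0,.2,.062,.076),tray=(.55,.76,-.05,.22,.017,.026)).items():
    T=box(P,*b)
    if len(T)>9: print(nm,len(T),np.median(T[:,2]).round(4),rect(T))
go(.6566,.107,.2,83)
E
```

```text
tall 6395 0.0526 ((525.75341796875, 215.20361328125), (55.29014205932617, 65.2719955444336), 88.89085388183594)
long 12084 0.0687 ((656.7296142578125, 106.0030517578125), (62.215091705322266, 130.90187072753906), 82.20458984375)
tray 4731 0.0187 ((622.794921875, 99.92926025390625), (221.34164428710938, 165.3931884765625), 83.18362426757812)
t 9.2 pos [0.6537 0.1073 0.1929] yaw 83.06 w 0.0851 F [ 0.8  0.5 -0.9] j [-24.  26.  15.  81.  -7.  75.  74.]
shift [0.0, -0.0071, -0.0028] turn [-0.42, 0.06, -0.29]
```

View pics/w3.png

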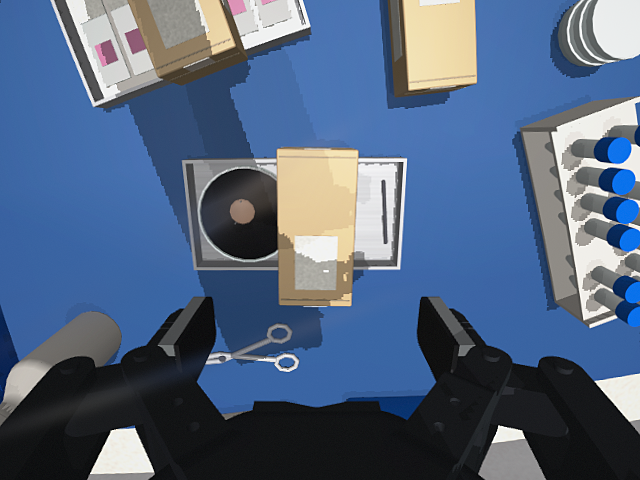

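```bash
python3 -c "
from h import *
go(.6567,.106,.031,82.2)"
```

```text
t 9.2 pos [0.6537 0.1073 0.1929] yaw 83.06 w 0.0851 F [ 0.8  0.5 -0.9] j [-24.  26.  15.  81.  -7.  75.  74.]
shift [-0.0001, 0.1619, -0.0043] turn [-0.42, 0.86, -0.3]
```

Request:
arm_command:
  rows:
    - [0, [0, 0.03, -0.002], [-0.4, 0.9, -0.3]]
    - [0, [0, 0.07, -0.004], [-0.4, 0.9, -0.3]]
    - [0, [0, 0.105, -0.004], [-0.4, 0.9, -0.3]]
    - [0, [0, 0.135, -0.004], [-0.4, 0.9, -0.3]]
    - [0, [0, 0.152, -0.004], [-0.4, 0.9, -0.3]]
    - [0, [0, 0.16, -0.004], [-0.4, 0.9, -0.3]]
    - [0, [0, 0.162, -0.004], [-0.4, 0.9, -0.3]]
    - [0, [0, 0.162, -0.004], [-0.4, 0.9, -0.3]]

```text
clock: 9.87
ee_pos: [0.6572, 0.1057, 0.0322]
eef_rot: [[0.137, 0.001, -0.991], [0.991, 0.0, 0.137], [0.0, -1.0, -0.001]]
contact_force: [0.1, 0.1, 1.3]
width: 0.0854
```

Request:
arm_command:
  rows:
    - [0.3, [0, 0, 0], [0, 0, 0]]
    - [0.5, [0, 0, 0], [0, 0, 0]]
    - [0.8, [0, 0, 0], [0, 0, 0]]
    - [1, [0, 0, 0], [0, 0, 0]]
    - [1, [0, 0, 0], [0, 0, 0]]
    - [1, [0, 0, 0], [0, 0, 0]]
    - [1, [0, 0, 0], [0, 0, 0]]

```text
clock: 10.45
ee_pos: [0.6583, 0.1053, 0.0335]
eef_rot: [[0.138, 0.003, -0.99], [0.99, 0.001, 0.138], [0.001, -1.0, -0.003]]
contact_force: [-0.6, 0.6, 6.9]
width: 0.061
```

Request:
arm_command:
  rows:
    - [1, [0, -0.005, 0], [0, 0, 0]]
    - [1, [0, -0.015, 0], [0, 0, 0]]
    - [1, [0, -0.03, 0], [0, 0, 0]]
    - [1, [0, -0.055, 0], [0, 0, 0]]
    - [1, [0, -0.085, 0], [0, 0, 0]]
    - [1, [0, -0.105, 0], [0, 0, 0]]
    - [1, [0, -0.11, 0], [0, 0, 0]]
    - [1, [0, -0.11, 0], [0, 0, 0]]

```text
clock: 11.12
ee_pos: [0.6579, 0.105, 0.1434]
eef_rot: [[0.138, 0.004, -0.99], [0.99, 0.0, 0.138], [0.001, -1.0, -0.003]]
contact_force: [0.5, 0.7, -4.7]
width: 0.0612
```

```bash
python3 - <<'E'
from h import *
st,p,d=snap('wrist','w4')
P=cloud('wrist',d,st)
z=st['ee_pos'][2]
T=box(P,.55,.76,0,.2,z+.028,z+.041);print(len(T),np.median(T[:,2])-z,rect(T),np.array(st['ee_pos']).round(4))
go(.4566,.0234,.145,101.35)
E
```

```text
46323 0.03515649449802566 ((639.978271484375, 108.26067352294922), (89.26246643066406, 97.8147201538086), 81.698974609375) [0.6579 0.105  0.1434]
t 11.17 pos [0.657  0.1049 0.1413] yaw 82.09 w 0.0612 F [ 0.1 -0.4 -4. ] j [-24.  28.  15.  84.  -7.  69.  74.]
shift [-0.1083, -0.0038, 0.1873] turn [0.04, -19.26, -0.02]
```

View pics/w4.png

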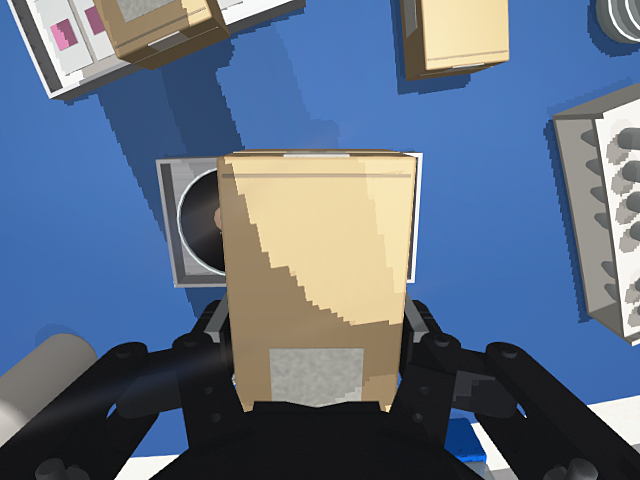

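Request:
arm_command:
  rows:
    - [1, [-0.006, -0.001, 0.01], [0, -1, 0]]
    - [1, [-0.018, -0.002, 0.03], [0, -3, 0]]
    - [1, [-0.034, -0.003, 0.058], [0, -6, 0]]
    - [1, [-0.05, -0.004, 0.087], [0, -9, 0]]
    - [1, [-0.067, -0.004, 0.115], [0, -12, 0]]
    - [1, [-0.083, -0.004, 0.143], [0, -15, 0]]
    - [1, [-0.097, -0.004, 0.167], [0, -17, 0]]
    - [1, [-0.105, -0.004, 0.18], [0, -19, 0]]
    - [1, [-0.108, -0.004, 0.1865], [0, -19.4, 0]]
    - [1, [-0.108, -0.004, 0.1865], [0, -19.4, 0]]
    - [1, [-0.108, -0.004, 0.1865], [0, -19.4, 0]]

```text
clock: 12.08
ee_pos: [0.4576, 0.024, 0.1447]
eef_rot: [[-0.198, -0.0, -0.98], [0.98, -0.0, -0.198], [-0.0, -1.0, 0.0]]
contact_force: [0.2, -0.2, -3.6]
width: 0.0612
```

```bash
python3 - <<'E'
from h import *
go(.4576,.0236,.080,101.5)
E
```

```text
t 12.08 pos [0.4576 0.024  0.1447] yaw 101.45 w 0.0612 F [ 0.2 -0.2 -3.6] j [-22.   2.  14. 115.  -0.  63.  93.]
shift [-0.0004, 0.0647, 0.0001] turn [-0.01, -0.05, -0.02]
```

Request:
arm_command:
  rows:
    - [1, [0, 0.02, 0], [0, 0, 0]]
    - [1, [0, 0.038, 0], [0, 0, 0]]
    - [1, [0, 0.052, 0], [0, 0, 0]]
    - [1, [0, 0.06, 0], [0, 0, 0]]
    - [1, [0, 0.0635, 0], [0, 0, 0]]
    - [1, [0, 0.0645, 0], [0, 0, 0]]
    - [1, [0, 0.0645, 0], [0, 0, 0]]

```text
clock: 12.67
ee_pos: [0.458, 0.0238, 0.081]
eef_rot: [[-0.199, 0.001, -0.98], [0.98, -0.001, -0.199], [-0.001, -1.0, -0.0]]
contact_force: [-0.7, 0.2, -3.7]
width: 0.0611
```

Request:
arm_command:
  rows:
    - [1, [0, 0.0007, 0], [0, 0, 0]]
    - [1, [0, 0.001, 0], [0, 0, 0]]
    - [1, [0, 0.001, 0], [0, 0, 0]]

```text
clock: 12.92
ee_pos: [0.4579, 0.0237, 0.0802]
eef_rot: [[-0.199, 0.001, -0.98], [0.98, -0.0, -0.199], [-0.0, -1.0, -0.001]]
contact_force: [-0.1, 0.1, -3.2]
width: 0.0611
```

Request:
arm_command:
  rows:
    - [1, [0, 0.0007, 0], [0, 0, 0]]
    - [1, [0, 0.001, 0], [0, 0, 0]]
    - [1, [0, 0.001, 0], [0, 0, 0]]

```text
clock: 13.17
ee_pos: [0.4578, 0.0237, 0.0793]
eef_rot: [[-0.199, 0.001, -0.98], [0.98, -0.0, -0.199], [-0.0, -1.0, -0.001]]
contact_force: [-2.9, -1.3, 4.1]
width: 0.0611
```

Request:
arm_command:
  rows:
    - [0.7, [0, 0, 0], [0, 0, 0]]
    - [0.4, [0, 0, 0], [0, 0, 0]]
    - [0, [0, 0, 0], [0, 0, 0]]
    - [0, [0, 0, 0], [0, 0, 0]]
    - [0, [0, 0, 0], [0, 0, 0]]
    - [0, [0, 0, 0], [0, 0, 0]]
    - [0, [0, -0.02, 0], [0, 0, 0]]
    - [0, [0, -0.055, 0], [0, 0, 0]]
    - [0, [0, -0.09, 0], [0, 0, 0]]
    - [0, [0, -0.125, 0], [0, 0, 0]]
    - [0, [0, -0.15, 0], [0, 0, 0]]
    - [0, [0, -0.15, 0], [0, 0, 0]]
    - [0, [0, -0.15, 0], [0, 0, 0]]

```text
clock: 14.25
ee_pos: [0.4582, 0.0238, 0.2299]
eef_rot: [[-0.199, 0.003, -0.98], [0.98, 0.0, -0.199], [-0.0, -1.0, -0.003]]
contact_force: [-1.0, -0.3, -0.3]
width: 0.0853
```

```bash
python3 - <<'E'
from h import *
st,p,d=snap('wrist','w5')
P=cloud('wrist',d,st)
for nm,b in dict(tall=(.42,.57,.16,.27,.047,.06),long=(.35,.56,-.08,.15,.105,.125),base=(.35,.56,-.08,.15,.062,.076)).items():
    T=box(P,*b)
    if len(T)>9: print(nm,len(T),np.median(T[:,2]).round(4),rect(T))
go(.50,.215,.2,90)
E
```

```text
tall 4855 0.0526 ((501.16973876953125, 215.06170654296875), (55.71154022216797, 112.9383773803711), 88.97109985351562)
long 13086 0.1146 ((456.36474609375, 24.122865676879883), (131.14688110351562, 62.30348587036133), 11.590564727783203)
t 14.3 pos [0.4574 0.0237 0.2285] yaw 101.49 w 0.0853 F [-0.8 -0.7 -0.7] j [-23.  -3.  14. 109.   1.  74.  92.]
shift [0.179, 0.0285, -0.0798] turn [0.04, 11.49, -0.02]
```

View pics/w5.png

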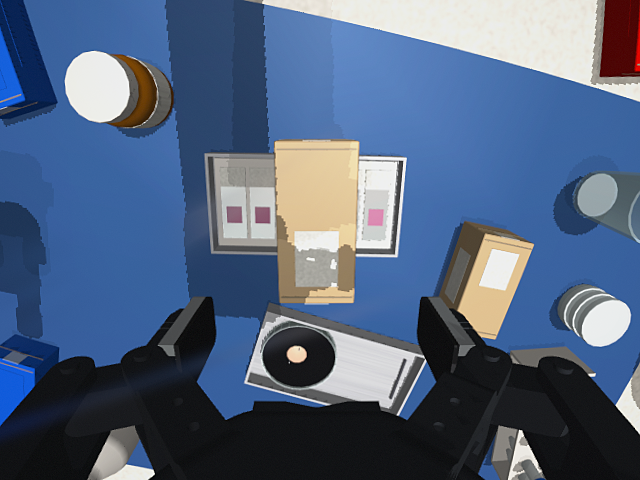

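```bash
python3 -c "
from h import *
go(.5012,.2151,.115,89)"
```

```text
t 14.3 pos [0.4574 0.0237 0.2285] yaw 101.49 w 0.0853 F [-0.8 -0.7 -0.7] j [-23.  -3.  14. 109.   1.  74.  92.]
shift [0.1789, 0.1135, -0.0809] turn [0.04, 12.49, -0.02]
```

Request:
arm_command:
  rows:
    - [0, [0.03, 0, -0.013], [0, 4, 0]]
    - [0, [0.065, 0, -0.03], [0, 8, 0]]
    - [0, [0.1, 0.01, -0.047], [0, 12.5, 0]]
    - [0, [0.135, 0.035, -0.063], [0, 12.5, 0]]
    - [0, [0.162, 0.065, -0.074], [0, 12.5, 0]]
    - [0, [0.177, 0.095, -0.08], [0, 12.5, 0]]
    - [0, [0.179, 0.113, -0.081], [0, 12.5, 0]]
    - [0, [0.179, 0.1135, -0.081], [0, 12.5, 0]]
    - [0, [0.179, 0.1135, -0.081], [0, 12.5, 0]]

```text
clock: 15.05
ee_pos: [0.5001, 0.2142, 0.1134]
eef_rot: [[0.018, -0.003, -1.0], [1.0, -0.003, 0.018], [-0.003, -1.0, 0.003]]
contact_force: [0.2, -0.6, 0.5]
width: 0.0856
```

```bash
python3 -c "
from h import *
go(.5012,.2151,.011,89)"
```

```text
t 15.05 pos [0.5001 0.2142 0.1134] yaw 88.98 w 0.0856 F [ 0.2 -0.6  0.5] j [-32.  15.   5. 104.  -1.  61.  62.]
shift [0.0012, 0.1024, -0.0014] turn [-0.18, -0.02, -0.17]
```

Request:
arm_command:
  rows:
    - [0, [0.001, 0.03, -0.0011], [0, 0, 0]]
    - [0, [0.001, 0.06, -0.0011], [0, 0, 0]]
    - [0, [0.001, 0.085, -0.0011], [0, 0, 0]]
    - [0, [0.001, 0.098, -0.0011], [0, 0, 0]]
    - [0, [0.001, 0.102, -0.0011], [0, 0, 0]]
    - [0, [0.001, 0.102, -0.0011], [0, 0, 0]]
    - [0.3, [0.001, 0.102, -0.0011], [0, 0, 0]]
    - [0.5, [0.001, 0.102, -0.0011], [0, 0, 0]]
    - [0.8, [0.001, 0.102, -0.0011], [0, 0, 0]]
    - [1, [0.001, 0.102, -0.0011], [0, 0, 0]]
    - [1, [0.001, 0.102, -0.0011], [0, 0, 0]]
    - [1, [0.001, 0.102, -0.0011], [0, 0, 0]]
    - [1, [0.001, 0.102, -0.0011], [0, 0, 0]]
    - [1, [0.001, 0.102, -0.0011], [0, 0, 0]]

```text
clock: 16.22
ee_pos: [0.5036, 0.2165, 0.015]
eef_rot: [[0.018, 0.003, -1.0], [1.0, 0.001, 0.018], [0.001, -1.0, -0.003]]
contact_force: [-0.8, -0.6, 8.1]
width: 0.0534
```

Request:
arm_command:
  rows:
    - [1, [0, -0.01, 0], [0, 0, 0]]
    - [1, [0, -0.03, 0], [0, 0, 0]]
    - [1, [0, -0.06, 0], [0, 0, 0]]
    - [1, [0, -0.1, 0], [0, 0, 0]]
    - [1, [0, -0.14, 0], [0, 0, 0]]
    - [1, [0, -0.17, 0], [0, 0, 0]]
    - [1, [0, -0.18, 0], [0, 0, 0]]
    - [1, [0, -0.18, 0], [0, 0, 0]]
    - [1, [0, -0.18, 0], [0, 0, 0]]

```text
clock: 16.97
ee_pos: [0.502, 0.216, 0.1928]
eef_rot: [[0.018, 0.0, -1.0], [1.0, -0.0, 0.018], [-0.0, -1.0, -0.0]]
contact_force: [0.3, -0.2, -3.1]
width: 0.0533
```

```bash
python3 - <<'E'
from h import *
st,p,d=snap('wrist','w6')
P=cloud('wrist',d,st)
z=st['ee_pos'][2]
T=box(P,.40,.56,.16,.27,z+.034,z+.049);print(len(T),np.median(T[:,2])-z,rect(T),T.min(0),np.array(st['ee_pos']).round(4))
go(.4574,.0243,.19,101.6)
E
```

```text
36741 0.03774109408712145 ((486.4917297363281, 216.83511352539062), (98.4896011352539, 85.68523406982422), 88.84019470214844) [0.44367019 0.16741833 0.22681378] [0.502  0.216  0.1928]
t 17.02 pos [0.5014 0.2158 0.1916] yaw 88.99 w 0.0533 F [ 0.1 -0.4 -3.7] j [-33.  11.   5.  99.  -1.  70.  62.]
shift [-0.1922, 0.002, 0.0406] turn [-0.11, -12.61, -0.08]
```

View pics/w6.png

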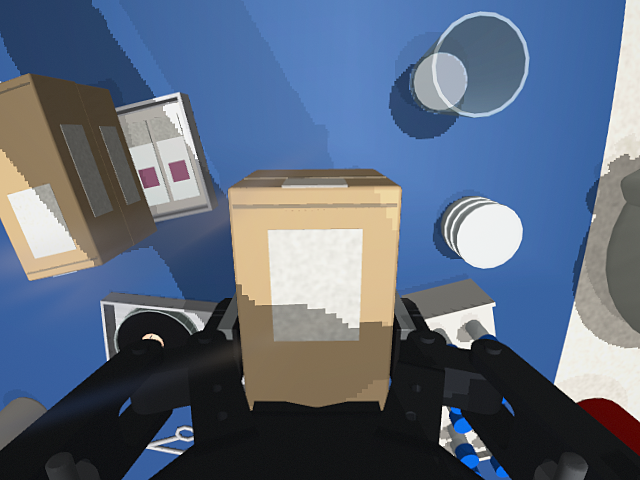

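Request:
arm_command:
  rows:
    - [1, [-0.01, 0, 0.002], [0, -1, 0]]
    - [1, [-0.03, 0, 0.006], [0, -2, 0]]
    - [1, [-0.058, 0, 0.012], [0, -4, 0]]
    - [1, [-0.09, 0, 0.019], [0, -6, 0]]
    - [1, [-0.122, 0, 0.026], [0, -8, 0]]
    - [1, [-0.15, 0, 0.032], [0, -10, 0]]
    - [1, [-0.175, 0, 0.037], [0, -12, 0]]
    - [1, [-0.188, 0, 0.0395], [0, -12.6, 0]]
    - [1, [-0.192, 0, 0.04], [0, -12.6, 0]]
    - [1, [-0.192, 0, 0.04], [0, -12.6, 0]]
    - [1, [-0.192, 0, 0.04], [0, -12.6, 0]]

```text
clock: 17.93
ee_pos: [0.4586, 0.0259, 0.1923]
eef_rot: [[-0.201, -0.001, -0.98], [0.98, -0.001, -0.201], [-0.0, -1.0, 0.001]]
contact_force: [-0.2, 0.9, -2.5]
width: 0.0533
```

```bash
python3 -c "
from h import *
go(.4581,.0244,.1305,101.6)"
```

```text
t 17.93 pos [0.4586 0.0259 0.1923] yaw 101.6 w 0.0533 F [-0.2  0.9 -2.5] j [-22.  -1.  13. 111.   0.  70.  93.]
shift [-0.0013, 0.0618, 0.0007] turn [-0.08, 0.0, -0.02]
```

Request:
arm_command:
  rows:
    - [1, [-0.001, 0.02, 0.001], [0, 0, 0]]
    - [1, [-0.001, 0.036, 0.001], [0, 0, 0]]
    - [1, [-0.001, 0.05, 0.001], [0, 0, 0]]
    - [1, [-0.001, 0.058, 0.001], [0, 0, 0]]
    - [1, [-0.001, 0.061, 0.001], [0, 0, 0]]
    - [1, [-0.001, 0.0615, 0.001], [0, 0, 0]]
    - [1, [-0.001, 0.0615, 0.001], [0, 0, 0]]

```text
clock: 18.52
ee_pos: [0.4585, 0.0242, 0.1321]
eef_rot: [[-0.201, 0.001, -0.98], [0.98, -0.0, -0.201], [-0.001, -1.0, -0.001]]
contact_force: [-0.6, 0.1, -2.6]
width: 0.0532
```

Request:
arm_command:
  rows:
    - [1, [0, 0.0007, 0], [0, 0, 0]]
    - [1, [0, 0.001, 0], [0, 0, 0]]
    - [1, [0, 0.001, 0], [0, 0, 0]]

```text
clock: 18.77
ee_pos: [0.4585, 0.0238, 0.1312]
eef_rot: [[-0.201, 0.001, -0.98], [0.98, -0.0, -0.201], [-0.0, -1.0, -0.001]]
contact_force: [-0.1, 0.2, -2.2]
width: 0.0532
```

Request:
arm_command:
  rows:
    - [1, [0, 0.0007, 0], [0, 0, 0]]
    - [1, [0, 0.0012, 0], [0, 0, 0]]
    - [1, [0, 0.0012, 0], [0, 0, 0]]

```text
clock: 19.02
ee_pos: [0.4582, 0.0237, 0.1296]
eef_rot: [[-0.201, 0.0, -0.98], [0.98, -0.0, -0.201], [-0.0, -1.0, -0.0]]
contact_force: [-0.4, 0.0, -2.2]
width: 0.0531
```

Request:
arm_command:
  rows:
    - [1, [0, 0.0007, 0], [0, 0, 0]]
    - [1, [0, 0.001, 0], [0, 0, 0]]
    - [1, [0, 0.001, 0], [0, 0, 0]]

```text
clock: 19.27
ee_pos: [0.4582, 0.0237, 0.129]
eef_rot: [[-0.201, 0.0, -0.98], [0.98, -0.0, -0.201], [-0.0, -1.0, -0.0]]
contact_force: [-4.2, -0.1, 4.2]
width: 0.0533
```

Touching. Release and retreat upward.

Request:
arm_command:
  rows:
    - [0.7, [0, 0, 0], [0, 0, 0]]
    - [0.4, [0, 0, 0], [0, 0, 0]]
    - [0, [0, 0, 0], [0, 0, 0]]
    - [0, [0, 0, 0], [0, 0, 0]]
    - [0, [0, 0, 0], [0, 0, 0]]
    - [0, [0, 0, 0], [0, 0, 0]]
    - [0, [0, -0.02, 0], [0, 0, 0]]
    - [0, [0, -0.055, 0], [0, 0, 0]]
    - [0, [0, -0.09, 0], [0, 0, 0]]
    - [0, [0, -0.12, 0], [0, 0, 0]]
    - [0, [0, -0.13, 0], [0, 0, 0]]
    - [0, [0, -0.13, 0], [0, 0, 0]]
    - [0, [0, -0.13, 0], [0, 0, 0]]

```text
clock: 20.35
ee_pos: [0.4582, 0.0238, 0.2582]
eef_rot: [[-0.201, 0.001, -0.98], [0.98, -0.0, -0.201], [-0.0, -1.0, -0.001]]
contact_force: [-0.2, 0.2, -1.0]
width: 0.0856
```

```bash
python3 - <<'E'
from h import *
st,p,d=snap('wrist','w7')
P=cloud('wrist',d,st)
for nm,b in dict(tall=(.35,.57,-.1,.15,.157,.18),long=(.35,.56,-.08,.15,.105,.125)).items():
    T=box(P,*b)
    if len(T)>9: print(nm,len(T),np.median(T[:,2]).round(4),rect(T))
for c in ['scene','side']:
    _,p,d=snap(c,c+'1');P=cloud(c,d);img=p
    for nm,b in dict(tall=(.37,.57,-.06,.15,.157,.18)).items():
        T=box(P,*b); print(c,nm,len(T),rect(T) if len(T)>9 else '')
    T=box(P,.55,.76,-.06,.23,.012,.027);print(c,'tray',len(T),rect(T))
    m=(img.max(2)<60)&(P[...,0]>.57)&(P[...,0]<.72)&(P[...,1]>-.03)&(P[...,1]<.1)&(P[...,2]<.025)&(P[...,2]>.008)
    T=P[m];print('dish',len(T),rect(T))
go(.65,.09,.2,83)
E
```

```text
tall 11599 0.1666 ((456.738525390625, 24.09987449645996), (113.03205871582031, 54.11213302612305), 12.369121551513672)
long 1051 0.1147 ((398.2960205078125, 11.85458755493164), (12.333983421325684, 61.47618103027344), 10.823018074035645)
scene tall 1081 ((456.1733703613281, 24.710786819458008), (117.82881927490234, 54.299949645996094), 12.084253311157227)
scene tray 1968 ((651.9025268554688, 87.45089721679688), (202.0337371826172, 109.46865844726562), 83.34226989746094)
dish 928 ((647.5511474609375, 41.078826904296875), (84.6570053100586, 84.26451110839844), 40.49513244628906)
side tall 783 ((455.52325439453125, 22.953462600708008), (115.72662353515625, 59.8577995300293), 13.466598510742188)
side tray 971 ((650.50830078125, 86.04206848144531), (206.45924377441406, 110.02407836914062), 82.8260498046875)
dish 322 ((644.7415771484375, 37.611995697021484), (74.02481079101562, 77.83157348632812), 74.03730010986328)
t 20.5 pos [0.4575 0.0237 0.257 ] yaw 101.59 w 0.0854 F [-0.  -0.1 -0.3] j [-22.  -4.  13. 106.   1.  78.  92.]
shift [0.0263, 0.0565, -0.2021] turn [-0.12, 18.59, -0.05]
```

View pics/w7.png

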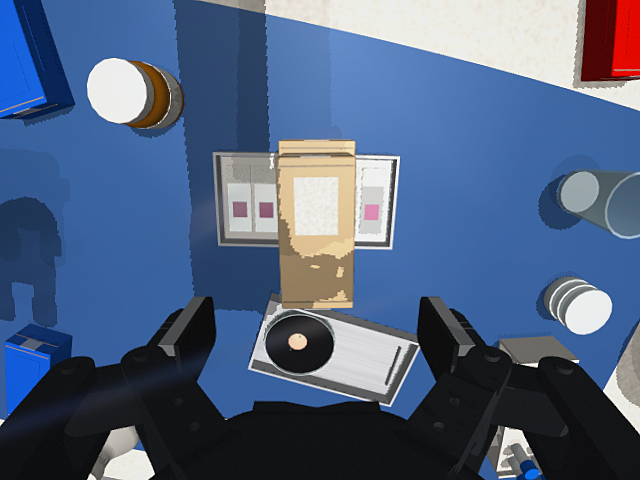

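View pics/scene1.png

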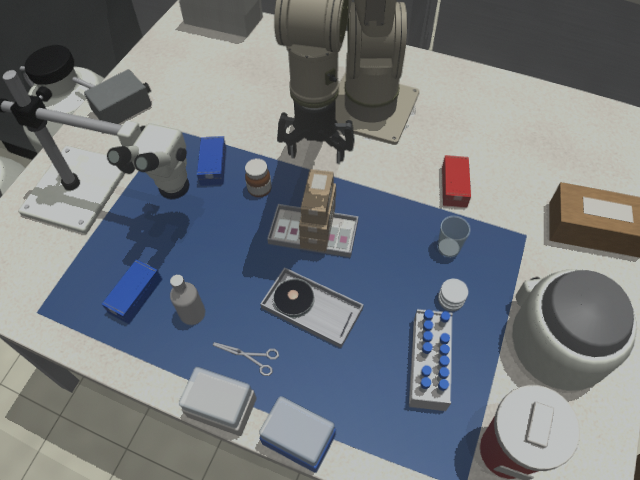

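```bash
cat > plan.py <<'E'
import numpy as np
from scipy.optimize import fsolve
G=np.array([.5375,-.3015])
def ya(t): return np.array([-np.sin(t),np.cos(t)])
def arc(C,th,s,dth,n=200):
    C=np.array(C,float);
    for i in range(n):
        t=th+dth*(i+.5)/n; C=C-ya(t)*s/n
    return C,th+dth
def solve(C,thdeg,G=G):
    th=np.radians(thdeg)
    def f(p):
        c,t=arc(C,th,p[0],p[1]); return c-.046*ya(t)-G
    s,d=fsolve(f,[.35,-.2]); return s,np.degrees(d)
def tray(C,thdeg,s,ddeg,frac): 
    c,t=arc(C,np.radians(thdeg),s*frac,np.radians(ddeg)*frac);return c,np.degrees(t)
E
python3 - <<'E'
from h import *; import plan
s,d=plan.solve((.6512,.0867),-6.8);print(s,d)
for f in [0,.25,.5,.75,1]:
    c,t=plan.tray((.6512,.0867),-6.8,s,d,f);w=c+.1*plan.ya(np.radians(t));print(f,c.round(4),round(t,1),'wall',w.round(4))
go(.667,.221,.12,-6.8)
E
```

```text
0.36029962826934725 -17.110895894289055
0 [0.6512 0.0867] -6.8 wall [0.663 0.186]
0.25 [ 0.6372 -0.0023] -11.1 wall [0.6564 0.0959]
0.5 [ 0.6166 -0.0899] -15.4 wall [0.6431 0.0065]
0.75 [ 0.5895 -0.1758] -19.6 wall [ 0.6231 -0.0816]
1 [ 0.5561 -0.2594] -23.9 wall [ 0.5967 -0.168 ]
t 20.5 pos [0.4575 0.0237 0.257 ] yaw 101.59 w 0.0854 F [-0.  -0.1 -0.3] j [-22.  -4.  13. 106.   1.  78.  92.]
shift [0.1513, 0.1363, -0.2452] turn [-0.06, 108.39, -0.15]
```

Request:
arm_command:
  rows:
    - [0.25, [0.01, 0, -0.015], [0, 7, 0]]
    - [0.25, [0.02, 0, -0.033], [0, 14, 0]]
    - [0.25, [0.031, 0, -0.05], [0, 21, 0]]
    - [0.25, [0.041, 0, -0.066], [0, 28, 0]]
    - [0.25, [0.051, 0, -0.083], [0, 35, 0]]
    - [0.25, [0.062, 0, -0.1], [0, 42, 0]]
    - [0.25, [0.072, 0, -0.117], [0, 49, 0]]
    - [0.25, [0.082, 0, -0.133], [0, 56, 0]]
    - [0.25, [0.093, 0.02, -0.15], [0, 63, 0]]
    - [0.25, [0.103, 0.04, -0.167], [0, 70, 0]]
    - [0.25, [0.113, 0.06, -0.184], [0, 77, 0]]
    - [0.25, [0.123, 0.08, -0.2], [0, 84, 0]]
    - [0.25, [0.135, 0.1, -0.219], [0, 91, 0]]
    - [0.25, [0.145, 0.12, -0.235], [0, 98, 0]]
    - [0.25, [0.151, 0.136, -0.245], [0, 105, 0]]
    - [0.25, [0.151, 0.136, -0.245], [0, 108.4, 0]]
    - [0.25, [0.151, 0.136, -0.245], [0, 108.4, 0]]
    - [0.25, [0.151, 0.136, -0.245], [0, 108.4, 0]]

```text
clock: 22.0
ee_pos: [0.6674, 0.2204, 0.1213]
eef_rot: [[0.993, -0.001, 0.117], [-0.117, -0.002, 0.993], [-0.001, -1.0, -0.002]]
contact_force: [-0.3, -0.1, 0.6]
width: 0.0641
```

```bash
python3 - <<'E'
from h import *
st,p,d=snap('wrist','w8')
P=cloud('wrist',d,st)
T=box(P,.56,.75,-.04,.195,.015,.03);print(len(T),rect(T))
Z=P[...,2]
go(.667,.221,.002,-6.8)
E
```

```text
3514 ((655.934326171875, 124.41790771484375), (125.28976440429688, 105.6027603149414), 83.3377914428711)
t 22.05 pos [0.6677 0.2203 0.1222] yaw -6.7 w 0.0641 F [-0.7 -0.7  0.2] j [-34.  34.  18.  78. -10.  70. -22.]
shift [-0.0008, 0.1202, 0.0007] turn [0.06, 0.1, 0.01]
```

View pics/w8.png

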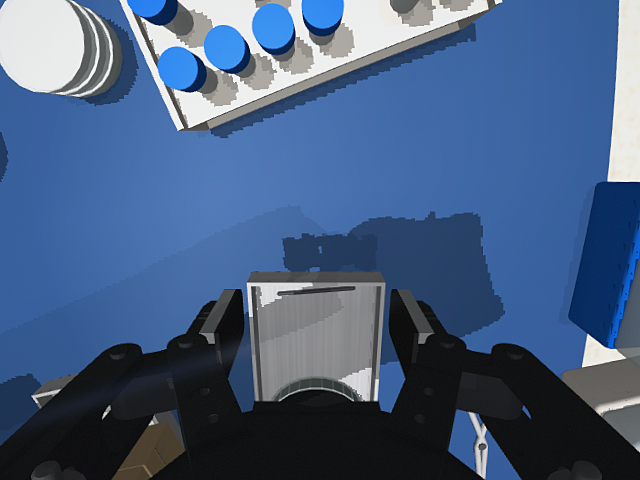

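Request:
arm_command:
  rows:
    - [0.25, [-0.001, 0.03, 0], [0, 0, 0]]
    - [0.25, [-0.001, 0.065, 0], [0, 0, 0]]
    - [0.25, [-0.001, 0.095, 0], [0, 0, 0]]
    - [0.25, [-0.001, 0.112, 0], [0, 0, 0]]
    - [0.25, [-0.001, 0.118, 0], [0, 0, 0]]
    - [0.25, [-0.001, 0.12, 0], [0, 0, 0]]
    - [0.25, [-0.001, 0.12, 0], [0, 0, 0]]

```text
clock: 22.63
ee_pos: [0.6676, 0.2208, 0.0037]
eef_rot: [[0.993, 0.002, 0.118], [-0.118, 0.0, 0.993], [0.002, -1.0, 0.0]]
contact_force: [0.9, -0.1, 0.3]
width: 0.0642
```

```bash
python3 - <<'E'
from h import *
go(.6643,.198,.002,-6.8)
E
```

```text
t 22.63 pos [0.6676 0.2208 0.0037] yaw -6.79 w 0.0642 F [ 0.9 -0.1  0.3] j [-33.  40.  16.  83. -12.  58. -21.]
shift [-0.0005, 0.0017, -0.023] turn [-0.02, 0.01, 0.09]
```

```bash
cat >> plan.py <<'E'
def rows(p0,yaw0,C,th,f0,f1,n,delta=.012,sd=None,lat=0):
    s,d=sd if sd else solve(C,th)
    a=np.radians(yaw0);X=np.array([np.cos(a),np.sin(a)]);Z=np.array([-np.sin(a),np.cos(a)])
    for f in np.linspace(f0,f1,n+1)[1:]:
        c,t=tray(C,th,s,d,f);p=c+(.1+delta)*ya(np.radians(t))-np.array(p0)
        print(round(f,3),'x %.4f z %.4f turn %.2f'%(p@X,p@Z,yaw0-t))
E
python3 - <<'E'
import plan
plan.rows((.6676,.2208),-6.8,(.6512,.0867),-6.8,0,.30,14)
E
```

```text
0.021 x 0.0003 z -0.0308 turn 0.37
0.043 x 0.0009 z -0.0385 turn 0.73
0.064 x 0.0015 z -0.0463 turn 1.10
0.086 x 0.0021 z -0.0540 turn 1.47
0.107 x 0.0026 z -0.0618 turn 1.83
0.129 x 0.0030 z -0.0695 turn 2.20
0.15 x 0.0034 z -0.0772 turn 2.57
0.171 x 0.0037 z -0.0850 turn 2.93
0.193 x 0.0040 z -0.0927 turn 3.30
0.214 x 0.0043 z -0.1005 turn 3.67
0.236 x 0.0045 z -0.1082 turn 4.03
0.257 x 0.0046 z -0.1160 turn 4.40
0.279 x 0.0047 z -0.1237 turn 4.77
0.3 x 0.0048 z -0.1315 turn 5.13
```

Request:
arm_command:
  rows:
    - [0.25, [0, 0, -0.008], [0, 0, 0]]
    - [0.25, [0, 0, -0.015], [0, 0, 0]]
    - [0.25, [0, 0, -0.021], [0, 0, 0]]
    - [0.25, [0, 0, -0.026], [0, 0.2, 0]]
    - [0.25, [0.0003, 0, -0.031], [0, 0.4, 0]]
    - [0.25, [0.0009, 0, -0.0385], [0, 0.7, 0]]
    - [0.25, [0.0015, 0, -0.046], [0, 1.1, 0]]
    - [0.25, [0.002, 0, -0.054], [0, 1.5, 0]]
    - [0.25, [0.0026, 0, -0.062], [0, 1.8, 0]]
    - [0.25, [0.003, 0, -0.0695], [0, 2.2, 0]]
    - [0.25, [0.0034, 0, -0.077], [0, 2.6, 0]]
    - [0.25, [0.0037, 0, -0.085], [0, 2.9, 0]]
    - [0.25, [0.004, 0, -0.093], [0, 3.3, 0]]
    - [0.25, [0.0043, 0, -0.1], [0, 3.7, 0]]
    - [0.25, [0.0043, 0, -0.1], [0, 3.7, 0]]

```text
clock: 23.88
ee_pos: [0.6599, 0.1202, 0.0035]
eef_rot: [[0.983, 0.002, 0.184], [-0.184, 0.0, 0.983], [0.002, -1.0, 0.001]]
contact_force: [-0.8, -0.5, 0.2]
width: 0.0643
```

```bash
cat >> h.py <<'E'
def meas(tag,y0=-.4,y1=.2):
    out=[]
    for c in ['scene','side']:
        st,p,d=snap(c,c+tag);P=cloud(c,d)
        r=masks_of(c,'dish_tray')
        for q in r[:2]:
            T=P[q['pixels']];T=T[~np.isnan(T[:,0])];T=T[(T[:,2]>.012)&(T[:,2]<.027)]
            if len(T)>30:
                R=rect(T);print(c,'tray p%.2f'%q['p'],len(T),np.round(R[0],1),np.round(R[1],1),round(R[2],2))
                # dark dish
                m=q['pixels']&(p.max(2)<70)&(P[...,2]>.006)&(P[...,2]<.025);D=P[m]
                if len(D)>50:R=rect(D);print('   dish',len(D),np.round(R[0],1),np.round(R[1],1))
E
python3 - <<'E'
from h import *
meas('2')
go(.6643,.198,.002,-6.8)
E
```

```text
scene tray p0.65 1666 [639.4  11.7] [202.1 108.7] 79.36
   dish 1189 [641.  13.] [199.3 105.4]
side tray p0.79 1113 [637.8  10.6] [206.5 110.4] 79.59
   dish 394 [630.2 -34.4] [78.5 81.5]
t 24.08 pos [0.6589 0.1209 0.0022] yaw -10.51 w 0.0645 F [-0.6 -0.4 -0. ] j [-27.  37.  18.  89. -13.  56. -16.]
shift [-0.0088, 0.0002, 0.0768] turn [0.06, -3.71, -0.02]
```

View pics/scene2.png

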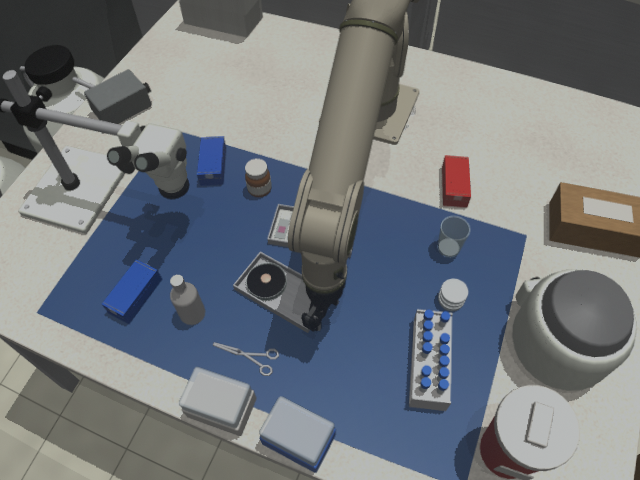

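View pics/side2.png

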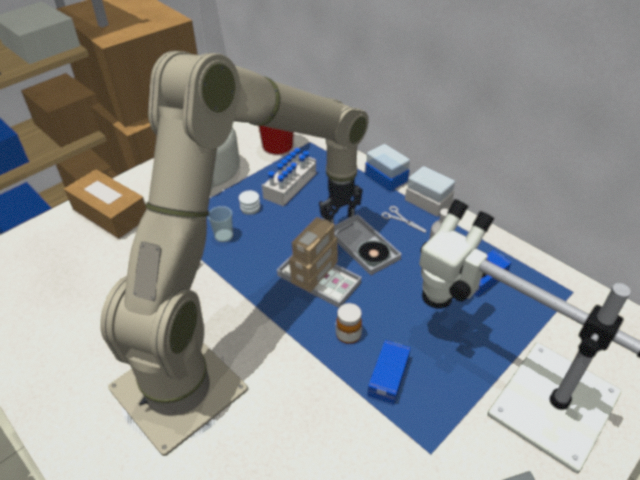

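```bash
python3 - <<'E'
from h import *
import plan
# height of arm points above the stack as seen by scene cam
P=cloud('scene',np.load('pics/scene2.npy'))
for x0 in np.arange(.36,.72,.03):
    T=box(P,x0,x0+.03,-.12,.25,.1,.9)
    if len(T): print(round(x0,2),len(T),'z',T[:,2].min().round(3),T[:,2].max().round(3),'y',T[:,1].min().round(3),T[:,1].max().round(3))
C=(.6386,.0112);th=-10.5;print(plan.solve(C,th))
plan.rows((.6592,.1205),-10.5,C,th,0,.8,20,delta=.0113)
E
```

```text
0.36 887 z 0.517 0.598 y 0.044 0.147
0.39 1298 z 0.503 0.592 y 0.045 0.145
0.42 1232 z 0.483 0.568 y 0.052 0.148
0.45 1254 z 0.464 0.55 y 0.056 0.15
0.48 1226 z 0.442 0.529 y 0.06 0.153
0.51 1254 z 0.423 0.507 y 0.062 0.157
0.54 1266 z 0.405 0.487 y 0.065 0.16
0.57 1321 z 0.336 0.469 y 0.068 0.164
0.6 1252 z 0.325 0.447 y 0.07 0.169
0.63 1525 z 0.136 0.426 y 0.071 0.172
0.66 1984 z 0.1 0.409 y 0.074 0.175
0.69 2874 z 0.101 0.391 y 0.077 0.175
(np.float64(0.2835015304990682), np.float64(-13.015439393676258))
0.04 x 0.0006 z -0.0113 turn 0.52
0.08 x 0.0015 z -0.0226 turn 1.04
0.12 x 0.0022 z -0.0340 turn 1.56
0.16 x 0.0029 z -0.0453 turn 2.08
0.2 x 0.0034 z -0.0567 turn 2.60
0.24 x 0.0039 z -0.0681 turn 3.12
0.28 x 0.0042 z -0.0795 turn 3.64
0.32 x 0.0045 z -0.0909 turn 4.16
0.36 x 0.0046 z -0.1022 turn 4.69
0.4 x 0.0046 z -0.1136 turn 5.21
0.44 x 0.0045 z -0.1250 turn 5.73
0.48 x 0.0044 z -0.1364 turn 6.25
0.52 x 0.0041 z -0.1478 turn 6.77
0.56 x 0.0037 z -0.1592 turn 7.29
0.6 x 0.0032 z -0.1705 turn 7.81
0.64 x 0.0026 z -0.1819 turn 8.33
0.68 x 0.0019 z -0.1933 turn 8.85
0.72 x 0.0011 z -0.2046 turn 9.37
0.76 x 0.0002 z -0.2160 turn 9.89
0.8 x -0.0008 z -0.2273 turn 10.41
```

Request:
arm_command:
  rows:
    - [0.25, [0.0003, 0, -0.006], [0, 0.3, 0]]
    - [0.25, [0.001, 0, -0.015], [0, 0.7, 0]]
    - [0.25, [0.0018, 0, -0.026], [0, 1.2, 0]]
    - [0.25, [0.0025, 0, -0.037], [0, 1.7, 0]]
    - [0.25, [0.003, 0, -0.048], [0, 2.2, 0]]
    - [0.25, [0.0036, 0, -0.06], [0, 2.75, 0]]
    - [0.25, [0.004, 0, -0.072], [0, 3.3, 0]]
    - [0.25, [0.0043, 0, -0.084], [0, 3.85, 0]]
    - [0.25, [0.0046, 0, -0.096], [0, 4.4, 0]]
    - [0.25, [0.0046, 0, -0.108], [0, 4.95, 0]]
    - [0.25, [0.0046, 0, -0.12], [0, 5.5, 0]]
    - [0.25, [0.0044, 0, -0.132], [0, 6.05, 0]]
    - [0.25, [0.0042, 0, -0.144], [0, 6.6, 0]]
    - [0.25, [0.0039, 0, -0.155], [0, 7.1, 0]]
    - [0.25, [0.0034, 0, -0.166], [0, 7.6, 0]]
    - [0.25, [0.003, 0, -0.175], [0, 8, 0]]
    - [0.25, [0.0025, 0, -0.183], [0, 8.4, 0]]
    - [0.25, [0.0022, 0, -0.188], [0, 8.6, 0]]
    - [0.25, [0.002, 0, -0.19], [0, 8.7, 0]]
    - [0.25, [0.002, 0, -0.19], [0, 8.7, 0]]

```text
clock: 25.75
ee_pos: [0.6265, -0.0667, 0.0027]
eef_rot: [[0.944, 0.0, 0.33], [-0.33, -0.001, 0.944], [0.0, -1.0, -0.001]]
contact_force: [0.8, 0.0, -0.0]
width: 0.064
```

```bash
python3 - <<'E'
from h import *
meas('3')
go(.6643,.198,.002,-6.8)
E
```

```text
scene tray p0.59 1302 [ 591.9 -171.9] [205.9 105.6] 69.89
   dish 939 [ 593.5 -171.1] [203.4 103. ]
side tray p0.78 1168 [ 591.2 -168.5] [214.2 109.8] 70.69
   dish 440 [ 590.1 -164.9] [210.1  76.4]
t 25.95 pos [ 0.6267 -0.0657  0.0027] yaw -19.18 w 0.0642 F [-1.   1.4 -0. ] j [-15.  33.  21.  96. -14.  53.  -7.]
shift [-0.0511, 0.0006, 0.2614] turn [0.02, -12.38, 0.03]
```

View pics/scene3.png

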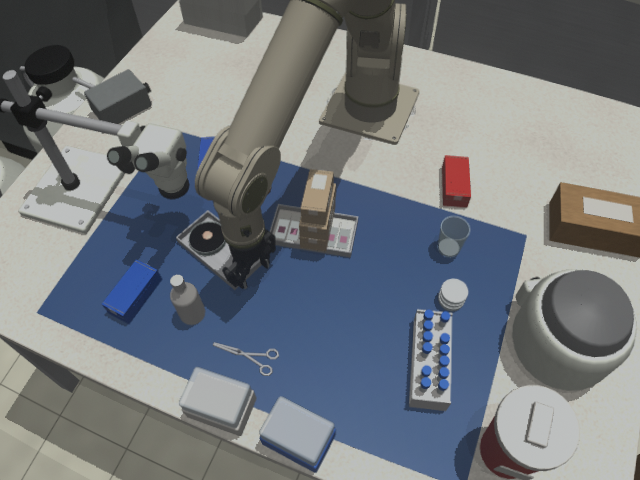

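View pics/side3.png

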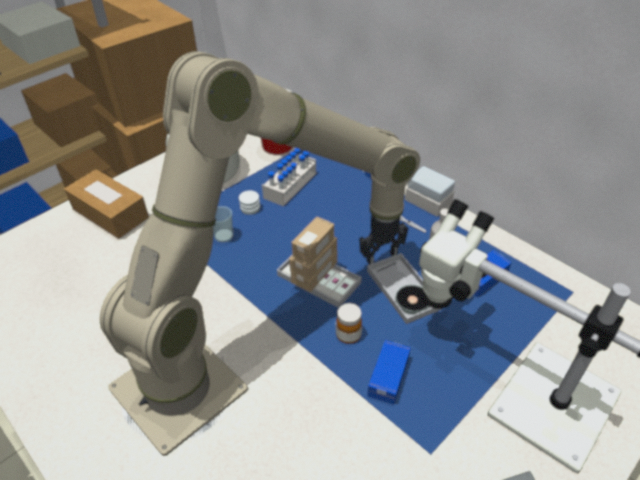

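```bash
python3 - <<'E'
from h import *
import plan
C=(.591,-.171);th=-19.3;print(plan.solve(C,th), np.array(C)-.046*plan.ya(np.radians(th)))
plan.rows((.6267,-.0662),-19.2,C,th,0,1,12,delta=.0113)
# orange disc on dish
for c in ['scene','side']:
    img=cv2.imread(f'pics/{c}3.png');P=cloud(c,np.load(f'pics/{c}3.npy'))
    b,g,r=[img[...,i].astype(int) for i in range(3)]
    m=(r>b+30)&(r>100)&(P[...,0]>.5)&(P[...,0]<.65)&(P[...,1]<-.12)&(P[...,1]>-.3)&(P[...,2]<.03)
    print(c,m.sum(),np.nanmean(P[m],0))
    img=cv2.imread(f'pics/{c}0.png');P=cloud(c,np.load(f'pics/{c}0.npy'))
E
```

```text
(np.float64(0.09508937590318758), np.float64(-4.5121998327357415)) [ 0.57579634 -0.21441484]
0.083 x 0.0016 z -0.0073 turn 0.48
0.167 x 0.0023 z -0.0153 turn 0.85
0.25 x 0.0029 z -0.0232 turn 1.23
0.333 x 0.0034 z -0.0311 turn 1.60
0.417 x 0.0039 z -0.0391 turn 1.98
0.5 x 0.0043 z -0.0470 turn 2.36
0.583 x 0.0047 z -0.0550 turn 2.73
0.667 x 0.0050 z -0.0629 turn 3.11
0.75 x 0.0053 z -0.0709 turn 3.48
0.833 x 0.0055 z -0.0788 turn 3.86
0.917 x 0.0057 z -0.0868 turn 4.24
1.0 x 0.0058 z -0.0948 turn 4.61
scene 50 [ 0.57147796 -0.21667583  0.01757726]
side 63 [ 0.56920372 -0.21896445  0.01753941]
```

```bash
python3 - <<'E'
from h import *
import plan
def orange(c,tag,x0,x1,y0,y1):
    img=cv2.imread(f'pics/{c}{tag}.png');P=cloud(c,np.load(f'pics/{c}{tag}.npy'))
    b,g,r=[img[...,i].astype(int) for i in range(3)]
    m=(r>b+30)&(r>100)&(P[...,0]>x0)&(P[...,0]<x1)&(P[...,1]<y1)&(P[...,1]>y0)&(P[...,2]<.03)&(P[...,2]>.01)
    return np.nanmean(P[m],0)[:2],m.sum()
for c in ['scene','side']:
  for tag,C,th,b in [('1',(.6512,.0867),-6.8,(.62,.67,.01,.07)),('2',(.6386,.0112),-10.5,(.6,.66,-.06,0))]:
    o,n=orange(c,tag,*b);t=np.radians(th);v=o-np.array(C)
    print(c,tag,n,o,'tray frame',v@np.array([np.cos(t),np.sin(t)]),v@plan.ya(t))
E
```

```text
scene 1 61 [0.64254417 0.03776406] tray frame -0.002800734910889761 -0.049616582275196455
scene 2 53 [ 0.62581652 -0.03635822] tray frame -0.0039026218197394684 -0.04909145226814264
side 1 51 [0.63985567 0.03505642] tray frame -0.005149724424262324 -0.05262350635486205
side 2 52 [ 0.62439643 -0.03874244] tray frame -0.004864447059919898 -0.05169454625719968
```

Request:
arm_command:
  rows:
    - [0.25, [0.0012, 0, -0.005], [0, 0.3, 0]]
    - [0.25, [0.002, 0, -0.012], [0, 0.7, 0]]
    - [0.25, [0.0026, 0, -0.02], [0, 1.1, 0]]
    - [0.25, [0.0032, 0, -0.028], [0, 1.45, 0]]
    - [0.25, [0.0037, 0, -0.036], [0, 1.85, 0]]
    - [0.25, [0.0042, 0, -0.044], [0, 2.2, 0]]
    - [0.25, [0.0046, 0, -0.052], [0, 2.6, 0]]
    - [0.25, [0.0049, 0, -0.06], [0, 3, 0]]
    - [0.25, [0.0052, 0, -0.068], [0, 3.35, 0]]
    - [0.25, [0.0054, 0, -0.075], [0, 3.7, 0]]
    - [0.25, [0.0055, 0, -0.081], [0, 4, 0]]
    - [0.25, [0.0056, 0, -0.086], [0, 4.2, 0]]
    - [0.25, [0.0057, 0, -0.09], [0, 4.4, 0]]
    - [0.25, [0.0058, 0, -0.093], [0, 4.5, 0]]
    - [0.25, [0.0058, 0, -0.0948], [0, 4.6, 0]]
    - [0.25, [0.0058, 0, -0.0948], [0, 4.6, 0]]

```text
clock: 27.28
ee_pos: [0.6008, -0.158, 0.0027]
eef_rot: [[0.915, 0.0, 0.404], [-0.404, -0.001, 0.915], [0.001, -1.0, -0.001]]
contact_force: [0.4, -0.1, -0.8]
width: 0.0638
```

```bash
python3 - <<'E'
from h import *
import plan
meas('4')
go(.61,-.15,.002,-24)
st=bot.read_state();p=np.array(st['ee_pos'])[:2];R=np.array(st['eef_rot']);t=np.arctan2(R[1,0],R[0,0])
print('model dish',p-(.1113+.046)*plan.ya(t))
E
```

```text
scene tray p0.62 884 [ 566.8 -263.1] [205.1  86.8] 65.65
   dish 707 [ 567.3 -262.3] [203.2  89.3]
side tray p0.89 1451 [ 557.  -258.4] [209.9 110.1] 65.94
   dish 626 [ 537.8 -301.6] [82.  81.2]
t 27.48 pos [ 0.601  -0.1575  0.0028] yaw -23.8 w 0.0639 F [-0.1  0.4 -1. ] j [ -8.  33.  23.  98. -16.  53.  -2.]
shift [0.0052, 0.0008, 0.0105] turn [0.03, 0.2, 0.04]
model dish [ 0.53750054 -0.30145782]
```

View pics/side4.png

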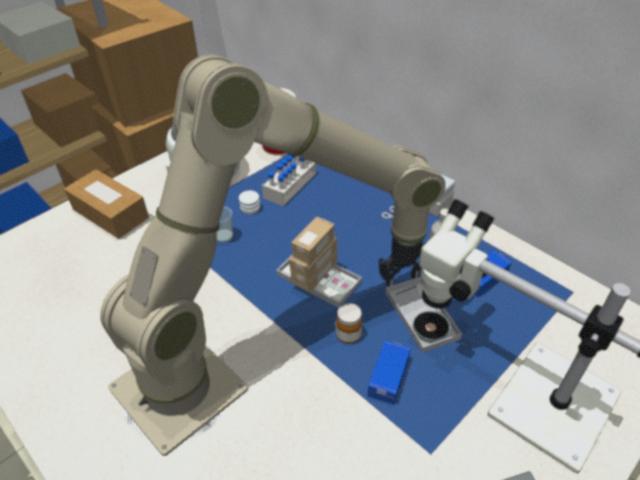

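View pics/scene4.png

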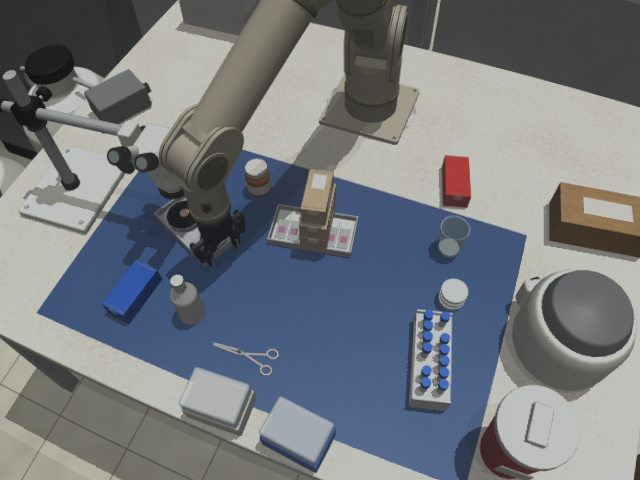

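Request:
arm_command:
  rows:
    - [0.25, [0, 0, 0.005], [0, 0, 0]]
    - [0.25, [0, 0, 0.02], [0, 0, 0]]
    - [0.25, [0, 0, 0.045], [0, 0, 0]]
    - [0.25, [0, -0.005, 0.07], [0, 0, 0]]
    - [0.25, [0, -0.03, 0.08], [0, 0, 0]]
    - [0.25, [0, -0.065, 0.09], [0, 0, 0]]
    - [0.25, [0, -0.1, 0.1], [0, 0, 0]]
    - [0.25, [0.01, -0.14, 0.13], [0, 0, 0]]
    - [0.25, [0.02, -0.17, 0.17], [0, 0, 0]]
    - [0.25, [0.03, -0.2, 0.2], [0, 0, 0]]
    - [0.25, [0.03, -0.2, 0.23], [0, 0, 0]]
    - [0.25, [0.03, -0.2, 0.25], [0, 0, 0]]
    - [0.25, [0.03, -0.2, 0.25], [0, 0, 0]]
    - [0.25, [0.03, -0.2, 0.25], [0, 0, 0]]

```text
clock: 28.65
ee_pos: [0.7294, 0.0634, 0.202]
eef_rot: [[0.917, -0.0, 0.4], [-0.4, 0.0, 0.917], [-0.0, -1.0, 0.0]]
contact_force: [0.6, -1.0, -0.4]
width: 0.064
```

```bash
python3 - <<'E'
from h import *
meas('5')
for c in ['scene','side']:
    P=cloud(c,np.load(f'pics/{c}5.npy'))
    for nm,b in dict(tall=(.35,.57,-.1,.15,.157,.18),jar=(.34,.43,-.22,-.12,.078,.095),dstack=(.47,.57,.32,.42,.04,.055),bottle=(.72,.81,-.2,-.1,.13,.17),beaker=(.33,.44,.28,.38,.05,.095)).items():
        for tag in '05':
            P=cloud(c,np.load(f'pics/{c}{tag}.npy'))
            T=box(P,*b)
            if len(T)>9: R=rect(T);print(c,tag,nm,len(T),np.round(R[0],1),np.round(R[1],1),round(R[2],1))
    for tag in '05':
        P=cloud(c,np.load(f'pics/{c}{tag}.npy'))
        T=box(P,.37,.545,-.11,.14,.015,.028);R=rect(T);print(c,tag,'slide',np.round(R[0],1),np.round(R[1],1),round(R[2],1))
print(bot.read_state()['clock'],bot.read_state()['ee_pos'],bot.read_state()['contact_force'])
E
```

```text
scene tray p0.62 1366 [ 557.4 -257.4] [203.6 106.5] 66.38
   dish 810 [ 558.2 -259. ] [203.5 103.2]
scene 5 tall 1073 [456.9  24.9] [116.3  54.3] 12.3
scene 0 jar 331 [ 388.5 -165.8] [54.2 55.1] 83.0
scene 0 dstack 540 [520.5 370. ] [59.6 58. ] 54.0
scene 5 dstack 536 [520.2 369. ] [60.3 59.1] 56.6
scene 0 bottle 191 [ 762.6 -155.4] [27.6 26.4] 61.0
scene 5 bottle 189 [ 763.4 -153.9] [26.  26.5] 27.8
scene 0 beaker 567 [387.2 329.6] [67.2 66.2] 37.5
scene 5 beaker 580 [386.1 328.7] [69.5 66. ] 16.8
scene 0 slide [465.8  14. ] [119.  201.9] 9.7
scene 5 slide [460.6  39.6] [119.  150.4] 11.3
side 5 tall 789 [456.8  22.9] [119.2  57.6] 11.3
side 0 jar 378 [ 384.8 -168.2] [55.3 53.5] 23.0
side 5 jar 374 [ 383.9 -168.4] [57.7 53.2] 65.5
side 0 dstack 209 [515.3 364.8] [64.2 57.2] 51.1
side 5 dstack 216 [516.1 366.8] [65.4 57.9] 60.9
side 0 bottle 72 [ 758.9 -153.7] [31.6 16.8] 26.7
side 5 bottle 73 [ 756. -155.] [26.3 16.8] 27.3
side 0 beaker 408 [384.3 327.4] [69.2 65.4] 25.7
side 5 beaker 390 [384.7 325.4] [74.7 61.4] 41.9
side 0 slide [457.   11.3] [128.6 204. ] 12.4
side 5 slide [457.   11.6] [129.3 204.1] 10.9
28.85 [0.7288936  0.05819201 0.20254409] [-0.03881117 -0.19167387  0.22868736]
```

```bash
cd pics; python3 -c "
import cv2,numpy as np
a=cv2.imread('scene5.png');b=cv2.imread('side5.png')
cv2.imwrite('both5.png',cv2.resize(np.vstack([a[100:380,0:480],b[150:430,160:640]]),None,fx=1.05,fy=1.05))"
```

```text
(no output)
```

View pics/both5.png

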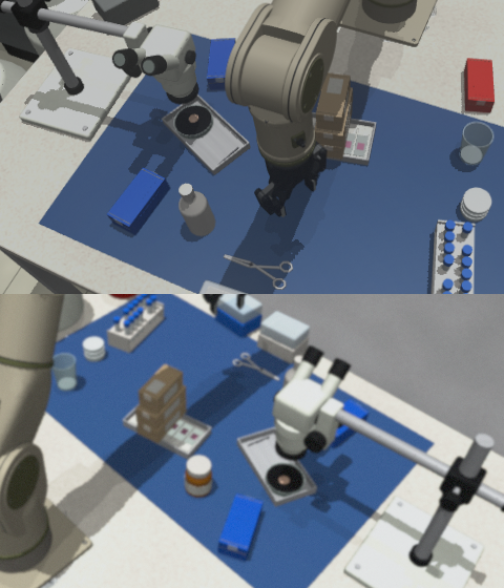

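```bash
python3 -c "
from cell import bot
print(bot.sign_off())"
```

```text
the job is handed in; nothing more can be done
None
```

I moved the cartons and the dish tray as asked and handed the job in at about 29 s of the 72 s allowed. `sign_off` gave no verdict.

**What I did:** I set the tall carton aside on free bench. Then I placed the long carton on the base carton and the tall one on top, with only a light touch (under about 10 N) each time. I pushed the dish tray along an arc with two low fingertips on its far end wall, so it was never lifted, and then drew the arm clear.

**Last checks:**

| Check | Result |
|---|---|
| Dish under the objective | at about (0.538, −0.301) m against (0.5375, −0.3015) m; cameras and push model agree to about 2 mm |
| Long carton on base carton | centred to about 1 mm, lined up to under 1° |
| Tall carton on long carton | centred to about 1 mm, lined up to under 1° |
| Slide tray, dish stack, bottle, beaker, jar | within about 3 mm of where they started, which is measuring noise |
| Gripper | touching nothing |

**Checks that disagreed or were partial:**
- In the last scene-camera picture the arm partly hid the slide tray (reading off by 26 mm) and hid the jar completely. The side camera saw both unmoved.
- I only checked the forceps by eye; they look unmoved in the last pictures.
- When I set the tall carton down on the bench to park it, the wrist force reached 29 N.

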